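# Snap the figure stands into the display board

### The arm

A 7-joint arm with a two-finger parallel gripper is mounted at the origin on the work surface. World frame = base frame: x ahead of the robot, y to its left, z up, the work surface at z = 0. Lengths are in m, angles in rad, forces in N, time in s.
With the tool pointing down it reaches from about 0.4 to 0.85 m from the base axis. Payload 10.4 kg.
Tool frame: the origin (TCP) lies midway between the tips of the shut fingers; the grasp point (between the pads) lies 19 mm behind it (manip.tcp_to_grasp is the distance from the TCP to the grasp point, in m); z points along the fingers, y is the line along which they close (so a half turn about z gives the same grasp; the last joint's range is limited). The gripper opens to 85 mm and grips with 20 to 120 N. Pads are 22 mm wide; open, the fingers measure 114 mm over their backs; the gripper's body (76 mm by 85 mm) begins 54 mm behind the grasp point. The pads swing forward as they close: fully open they stand 13 mm farther back than shut.
Start: joints at [1.139, 0.332, -0.065, 1.46, 0.022, 1.35, -0.088], TCP at [0.248, -0.574, 0.231] pointing down, gripper open.
Joint ranges: [-2.6, 2.6], [-0.5, 2.12], [-1.47, 1.34], [0.16, 2.42], [-1.27, 4.41], [0.06, 2.06], [-2.6, 2.6]. Speed limits (rad/s): [2.22, 2.22, 2.79, 2.79, 3.14, 3.14, 3.14].

### API

Orientations are given as a unit quaternion [x, y, z, w].
In Python, from workcell import manip gives the robot as it stands.
- The arm moves only by the shell command python3 -m jog 'ROWS' [FORCE]. ROWS is a JSON object of lists of equal length, an entry for each row: "offset": the shift along the world's x, y, z in m, a list of three; "yaw": the turn about the world's z in degrees; "jaw": the closure, from 0 (fully open) to 1 (shut). A call has 1 to 20 rows; each row shifts and turns the commanded pose from where the row before left it; what a row does not reach is not made up. A row lasts 1/12 s, in which the tool goes at most 41.7 mm and 7.16 degrees, less where a joint would pass 70% of its speed; a pose out of reach is approached as far as the arm can. A call is refused whole if a number of a shift passes 0.0417 or a number of a turn 7.16, either way. A call with a gripper value outside its range is refused whole. The fingers move at their own pace and stop on an object; FORCE is the grip in N (left out, the last holds). Time passes only in rows, so rows that do not move let the fingers close. It gives the time, the measured TCP pose, the force, the opening and the grip force at its end, in the units of the state.
- manip.get_obs(): the state, without advancing time (a new reading comes with each control period).
- manip.camera(name): name is "side" or "top" or "wrist"; returns a dict with "frame" (480x640x3 uint8, red, green, blue), "camera_matrix" (3x3 intrinsics, pixels), "distortion" ([k1, k2, p1, p2, k3] as OpenCV has them; the pictures are not rectified), "eye" and "attitude" of the camera in the world; the wrist camera has in their place "hand_eye" (4x4, takes a point from camera to tool coordinates, whose origin is the TCP and whose axes are the flange's). Camera axes: x right, y up, looking along -z (the intrinsics and any distortion apply to the point x, -y, -z); pixel columns grow to the right and rows downward; lengths in m; the calibration is good to about 2 mm. A picture is of the moment at which its call begins: read the wrist's pose just before it. There is no depth.
- manip.hand_in(): hands the job in; it is judged then, once.
Trained networks look in a picture, given as the dict that the camera call returned (one of the last four; its "shot" number tells which), for a name from the list of things; names that differ only in an ending like _2 or _b are one class to them, and where a whole thing is asked for, a point or a joint stands for the part that bears it (a point fixed in the world has none). Each returns a list of dicts, best first, with "score" (0 to 1); they miss things now and then, are a little off and sometimes report something else, mostly with a low value. They report only what shows in the picture. A call takes as long as a camera call. They do not tell look-alikes from the thing itself.
- manip.masks_of(picture, name): "region" (480x640 bool, what is visible of it).
- manip.tip_of(picture, name): "at" ([x, y, z] in m, in world coordinates, good to about 4 mm: a listed point, or the origin of a listed thing).
The state is a dict: "clock": time; "joint_pos": joint angles; "joint_velocities": joint speeds; "tau": joint torques, N m; "position": TCP position; "ee_rot": TCP orientation; "ft_force": force on the tool from outside, world axes, zero at the start; "torque": the same for the moment, N m; "grip_width": opening from 0.0 (shut) to 1.0 (fully open); "grasp_force": force on a finger pad.
Only numpy, scipy, OpenCV 4.12 (cv2) and the standard library are available. Lean on these libraries where they do the work, as an engineer would, in place of code of your own. Each camera call takes 0.05 s, during which the arm holds its last target. There are 200 camera calls.

### The job

Pull the drawer all the way out to its stop and set each figure stand you find in it into the recess of its own colour on the display board, then push each one fully home with the hand presser until it snaps in flat on the recess floor; use the presser for that, never the gripper itself, and do not touch a stand with the gripper once it is home. When all are in, stand the presser upright back on its mat and shut the drawer fully; leave the bottle, mug and pine cone where they are.

Things in the scene. Friction and masses are not known exactly. Their poses are not given: they have to be found in the camera images.
- stand_red: red snap-in figure stand (may be absent): red plastic disc, 56 mm across and 18 mm thick, its underside tapering to 44 mm over the lowest 12 mm; on it an upright, flat-topped wooden stub, 32 mm in diameter, from 18 to 50 mm height, to handle it by. 60 g. Origin: centre of the disc's underside, z up. Starts standing in the drawer, about 60 mm behind the front, in any order of colours
- stand_yellow: yellow snap-in figure stand (may be absent): yellow plastic disc, 56 mm across and 18 mm thick, its underside tapering to 44 mm over the lowest 12 mm; on it an upright, flat-topped wooden stub, 32 mm in diameter, from 18 to 50 mm height, to handle it by. 60 g. Origin: centre of the disc's underside, z up. Starts standing in the drawer, about 60 mm behind the front, in any order of colours
- stand_blue: blue snap-in figure stand (may be absent): blue plastic disc, 56 mm across and 18 mm thick, its underside tapering to 44 mm over the lowest 12 mm; on it an upright, flat-topped wooden stub, 32 mm in diameter, from 18 to 50 mm height, to handle it by. 60 g. Origin: centre of the disc's underside, z up. Starts standing in the drawer, about 60 mm behind the front, in any order of colours
- recess_red (a point): floor centre of the round recess with a red ring on the board, z up. 61 mm in diameter, 23 mm deep (to the board's top). Three sprung clips in its wall stand 4.5 mm in. A stand set in it first rests on the clips, its underside 13 mm above this point; pressed straight down with 10 to 16 N it passes them and they close over its rim, underside on this point
- recess_yellow (a point): floor centre of the round recess with a yellow ring on the board, z up. 61 mm in diameter, 23 mm deep (to the board's top). Three sprung clips in its wall stand 4.5 mm in. A stand set in it first rests on the clips, its underside 13 mm above this point; pressed straight down with 10 to 16 N it passes them and they close over its rim, underside on this point
- recess_blue (a point): floor centre of the round recess with a blue ring on the board, z up. 61 mm in diameter, 23 mm deep (to the board's top). Three sprung clips in its wall stand 4.5 mm in. A stand set in it first rests on the clips, its underside 13 mm above this point; pressed straight down with 10 to 16 N it passes them and they close over its rim, underside on this point
- board: white-painted wooden display board, fixed flat on the table, 290 x 100 x 30 mm, long along its x, with three round recesses in a row 92 mm apart, ringed red, yellow and blue. Origin: centre of its underside, z up
- presser: hand presser for pushing stands home: a heavy flat round metal foot, 56 mm in diameter and 18 mm high, with a rubber face underneath, and above it an upright round dark wooden handle 30 mm in diameter, 110 mm tall in all. 0.3 kg. Origin: centre of the foot's face, z up. It starts standing on its mat
- mat: round black rubber mat on the table, fixed, 90 mm in diameter and 4 mm thick; the presser's place. Origin: centre of its underside
- cabinet: low wooden cabinet, fixed, 233 mm deep (x), 340 mm wide (y), 105 mm high, with one drawer with a green front that opens along the cabinet's -x. Inside, the drawer is 188 mm long and 298 mm wide; its floor is 22 mm, its wall tops 83 mm and its front's top 92 mm above the table. Origin: centre of the underside
- cabinet_drawer0 (a joint): how far the drawer is out, m: 0 closed, 0.16 at its stop. Friction about 1 N. It may start up to 25 mm open
- cabinet_drawer0_handle (a point): middle of the drawer's steel handle bar, 67 mm above the table; the bar is level, along y, 120 mm long, about 10 mm thick, its middle line 35 mm before the drawer front's outer face (the inside of the drawer begins 21 mm behind that face). The drawer opens along this frame's -x. The point moves with the drawer
- bottle: bystander: blue bottle with a white cap, 64 mm in diameter, 190 mm tall; origin under its centre
- mug: bystander: white mug, 82 mm in diameter, 95 mm tall; origin under its centre
- pine_cone: bystander: pine cone standing upright, about 75 mm across, 92 mm tall; origin under its centre
Not all that is in view belongs to the job. There is more than one size of the mat; the job needs the smaller. What is shaped like the presser but yellow is not meant.

How it is judged:
By the outcome, as a careful person would: the job done as asked, in the order asked, and still so for the second after the job is handed in, with the robot touching nothing.
Of stand_red, stand_yellow, stand_blue only 2 to 3 are there at a start; the rules pass over those that are not, and their reading is None.
At some moment in a run one of stand_red, stand_yellow, stand_blue, presser may be knocked a few centimetres aside while the robot is not near it.
It also fails if it takes over 210 s, if anything falls off the work surface, if the arm or the gripper's body presses on something with over 40 N, if the wrist force passes 120 N, or if a joint passes its speed limit or range.

## Working session

There is one attempt and no reset: what is moved stays moved. The work goes in short steps, Python scripts to look and compute and a shell command to move; the robot and the scene stay as the last step left them, time stands still between calls to the robot, and variables do not carry over. Pictures are saved under pics/ and viewed, at most 16 in all, crops included, and the job is handed in when it is done.

```bash
ls; mkdir -p pics; cat > h.py <<'E'
import numpy as np, cv2
from scipy.spatial.transform import Rotation as R
from workcell import manip
def shot(n):
    o=manip.get_obs(); p=manip.camera(n); p['o']=o; return p
def cam(p):
    if 'hand_eye' in p:
        o=p['o']; T=np.eye(4); T[:3,:3]=R.from_quat(o['ee_rot']).as_matrix(); T[:3,3]=o['position']
        M=T@np.array(p['hand_eye']); return M[:3,3],M[:3,:3]
    a=np.array(p['attitude']); 
    A=a if a.shape==(3,3) else R.from_quat(a).as_matrix()
    return np.array(p['eye']),A
def ray(p,uv):
    q=cv2.undistortPoints(np.array([[uv]],float),np.array(p['camera_matrix']),np.array(p['distortion']))[0,0]
    e,A=cam(p); d=A@np.array([q[0],-q[1],-1.]); return e,d/np.linalg.norm(d)
def atz(p,uv,z):
    e,d=ray(p,uv); return e+d*(z-e[2])/d[2]
def tri(a,ua,b,ub):
    e1,d1=ray(a,ua); e2,d2=ray(b,ub)
    s=np.linalg.lstsq(np.c_[d1,-d2],e2-e1,rcond=None)[0]
    x,y=e1+s[0]*d1,e2+s[1]*d2; return (x+y)/2,np.linalg.norm(x-y)
def proj(p,X):
    e,A=cam(p); c=A.T@(np.array(X)-e); c=np.array([[c[0],-c[1],-c[2]]])
    return cv2.projectPoints(c,np.zeros(3),np.zeros(3),np.array(p['camera_matrix']),np.array(p['distortion']))[0][0,0]
def save(p,f): cv2.imwrite('pics/'+f,p['frame'][:,:,::-1])
def cen(m):
    v,u=np.nonzero(m); return u.mean(),v.mean()
E
python3 - <<'E'
from h import *
for n in['top','side']:
    p=shot(n); save(p,n+'0.png'); print(n,p['eye'])
    for k in ['stand_red','stand_yellow','stand_blue','recess_red','recess_yellow','recess_blue','board','presser','mat','cabinet','cabinet_drawer0_handle','bottle','mug','pine_cone']:
        print(k,[(round(float(r['score']),2),np.round(r['at'],3).tolist()) for r in manip.tip_of(p,k)[:4]])
E
```

```text
pics
top [ 0.33623659 -0.05034016  1.25239428]
stand_red []
stand_yellow []
stand_blue [(0.74, [0.607, 0.22, 0.068])]
recess_red []
recess_yellow [(0.62, [0.543, -0.145, -0.0]), (0.58, [0.457, -0.099, 0.005])]
recess_blue [(0.73, [0.605, 0.219, 0.068]), (0.58, [0.621, -0.193, 0.006])]
board [(0.59, [0.539, -0.148, -0.002])]
presser [(0.91, [0.348, -0.376, 0.001]), (0.57, [0.498, -0.316, 0.004])]
mat [(0.8, [0.475, -0.468, -0.002]), (0.68, [0.49, -0.315, -0.002])]
cabinet [(0.7, [0.713, 0.332, -0.003]), (0.68, [0.777, -0.127, 0.001])]
cabinet_drawer0_handle [(0.81, [0.603, 0.219, 0.07]), (0.17, [0.624, -0.194, 0.005])]
bottle [(0.76, [0.773, 0.021, -0.003]), (0.37, [0.685, -0.4, -0.001]), (0.17, [0.539, -0.143, 0.006])]
mug [(0.68, [0.684, -0.399, -0.001])]
pine_cone [(0.74, [0.778, -0.129, -0.0])]
side [ 0.48509193 -0.66147152  0.7668727 ]
stand_red [(0.48, [0.625, 0.362, 0.024])]
stand_yellow [(0.49, [0.682, 0.308, 0.021])]
stand_blue [(0.48, [0.746, 0.237, 0.022])]
recess_red [(0.57, [0.461, -0.102, 0.007])]
recess_yellow [(0.9, [0.54, -0.15, 0.006]), (0.36, [0.711, 0.333, -0.004])]
recess_blue [(0.69, [0.619, -0.188, 0.005])]
board [(0.57, [0.544, -0.147, 0.0])]
presser [(0.86, [0.499, -0.321, 0.003]), (0.77, [0.347, -0.372, -0.003])]
mat [(0.97, [0.491, -0.316, -0.002]), (0.37, [0.608, 0.216, 0.069])]
cabinet [(0.69, [0.712, 0.334, -0.004]), (0.41, [0.682, 0.31, 0.02])]
cabinet_drawer0_handle [(0.67, [0.606, 0.218, 0.068]), (0.32, [0.497, -0.324, 0.002])]
bottle [(0.97, [0.768, 0.019, -0.003])]
mug [(0.79, [0.687, -0.402, 0.001])]
pine_cone [(0.83, [0.778, -0.126, 0.0])]
```

View pics/top0.png

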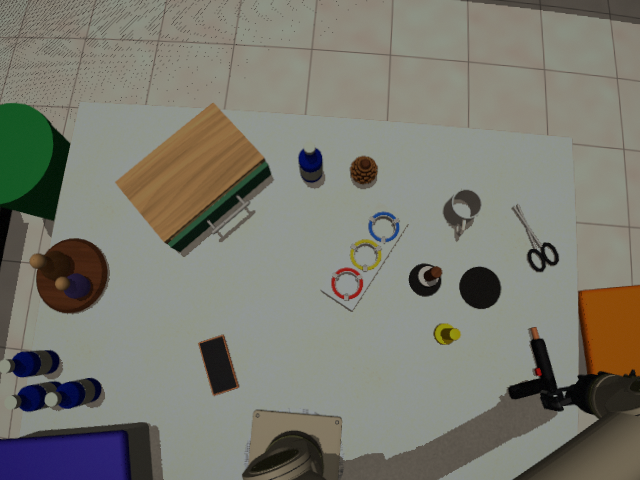

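View pics/side0.png

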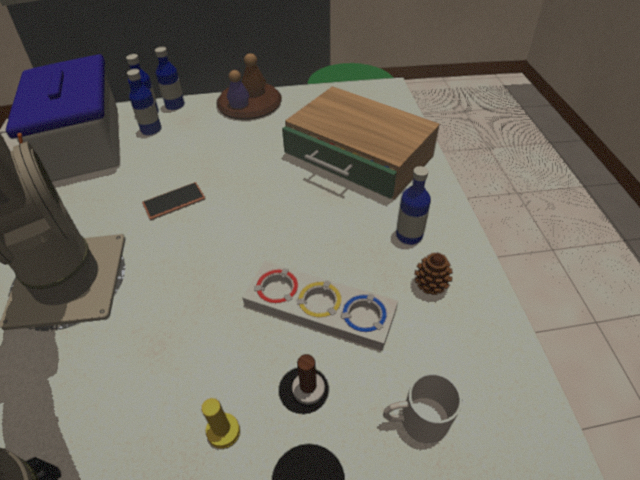

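The drawer is nearly shut. The handle is at top (232,216), and the presser stands on the small mat at top (425,280) and side (305,385). The larger mat at (480,287) and the yellow presser are decoys. The board rings are at top (347,283), (366,254) and (383,227). Next I'll measure the headings.

```bash
python3 - <<'E'
from h import *
t=shot('top'); s=shot('side'); o=manip.get_obs()
print(np.round(R.from_quat(o['ee_rot']).as_matrix(),3).tolist(), o['grip_width'],o['clock'],manip.tcp_to_grasp)
hsv=cv2.cvtColor(t['frame'],cv2.COLOR_RGB2HSV)
m=((hsv[...,0]>8)&(hsv[...,0]<25)&(hsv[...,1]>70)&(hsv[...,2]>90)).astype(np.uint8)
z=np.zeros_like(m); z[95:260,110:280]=m[95:260,110:280]
c=max(cv2.findContours(z,0,2)[0],key=cv2.contourArea)
P=np.array([atz(t,u[0],.105)[:2] for u in c])
r=cv2.minAreaRect((P*1000).astype(np.float32)); print('roof',r)
a={}
for n,lo,hi in[('red',None,None),('yellow',20,35),('blue',100,125)]:
    q=[]
    for p in (t,s):
        h=cv2.cvtColor(p['frame'],cv2.COLOR_RGB2HSV); H,S,V=h[...,0].astype(int),h[...,1],h[...,2]
        k=((H<6)|(H>174)) if n=='red' else (H>lo)&(H<hi)
        k=(k&(S>120)&(V>80)).astype(np.uint8); w=np.zeros_like(k)
        if p is t: w[205:305,320:405]=k[205:305,320:405]
        else: w[260:340,240:395]=k[260:340,240:395]
        cc=max(cv2.findContours(w,0,2)[0],key=cv2.contourArea); q.append(cv2.fitEllipse(cv2.convexHull(cc))[0])
    print(n,q,tri(t,q[0],s,q[1]))
for p in (t,s):
  for r in manip.masks_of(p,'cabinet_drawer0_handle')[:2]:
    v,u=np.nonzero(r['region']); P=np.array([atz(p,(x,y),.067)[:2] for x,y in zip(u,v)])
    print('handle',r['score'],len(u),cv2.minAreaRect((P*1000).astype(np.float32)))
E
```

```text
[[0.918, 0.397, 0.0], [0.397, -0.918, -0.0], [0.0, 0.0, -1.0]] 0.9978209038740672 1.6 0.0187
roof ((718.6380004882812, 337.8305969238281), (219.198486328125, 340.67767333984375), 46.632877349853516)
red [(355.7664794921875, 288.9113464355469), (270.9322204589844, 296.093505859375)] (array([ 0.44657282, -0.12652676,  0.02923474]), np.float64(0.0011543162317245966))
yellow [(375.42254638671875, 259.57452392578125), (314.1905517578125, 309.48089599609375)] (array([ 0.5274757 , -0.17343881,  0.03453392]), np.float64(0.002359413472783032))
blue [(392.5111389160156, 231.92288208007812), (359.8258361816406, 323.652099609375)] (array([ 0.60759566, -0.21562086,  0.03167803]), np.float64(0.0012440513308422689))
handle 0.7 2156 ((628.07470703125, 240.8258056640625), (69.9814682006836, 340.1419372558594), 46.891109466552734)
handle 0.71 3172 ((627.7527465820312, 241.830078125), (100.44886779785156, 378.43475341796875), 46.27212905883789)
handle 0.66 7386 ((533.837158203125, -180.4690399169922), (112.10450744628906, 278.4405822753906), 61.23835754394531)
```

```bash
python3 - <<'E'
from h import *
t=shot('top'); s=shot('side')
for p,n in((t,'t'),(s,'s')):
    print(n,[np.round(proj(p,X),1).tolist() for X in ([.446,-.127,.03],[.461,-.102,.03],[.607,-.216,.03],[.62,-.19,.03],[.605,.219,.067])], p['distortion'])
    for k in('recess_red','recess_yellow','recess_blue','board','cabinet_drawer0_handle'):
        print(k,[(round(r['score'],2),np.round(r['at'],3).tolist()) for r in manip.tip_of(p,k)[:2]])
    im=p['frame'].copy()
    cv2.imwrite('pics/_.png',im)
    c=im[200:310,310:410] if n=='t' else im[255:345,235:405]
    if n=='t': a=cv2.resize(c,(400,440),interpolation=2)
    else: b=cv2.resize(c,(400,440))
cv2.imwrite('pics/b1.png',np.hstack([a,b])[:,:,::-1])
E
```

```text
t [[356.0, 289.3], [346.9, 283.0], [392.5, 232.5], [383.3, 227.1], [230.5, 217.8]] [-0.09121669  0.          0.          0.          0.        ]
recess_red [(0.93, [0.458, -0.1, 0.006])]
recess_yellow [(0.57, [0.541, -0.147, 0.005])]
recess_blue [(0.96, [0.622, -0.193, 0.006])]
board [(0.84, [0.54, -0.145, -0.002])]
cabinet_drawer0_handle [(0.82, [0.605, 0.221, 0.069])]
s [[270.9, 296.0], [277.6, 285.0], [359.8, 324.2], [363.9, 311.8], [325.8, 164.7]] [-0.09670971  0.          0.          0.          0.        ]
recess_red [(0.82, [0.459, -0.102, 0.008])]
recess_yellow []
recess_blue [(0.88, [0.622, -0.191, 0.006]), (0.17, [0.462, -0.102, 0.009])]
board [(0.83, [0.544, -0.148, -0.003])]
cabinet_drawer0_handle [(0.83, [0.608, 0.218, 0.065]), (0.44, [0.745, 0.238, 0.022])]
```

View pics/b1.png

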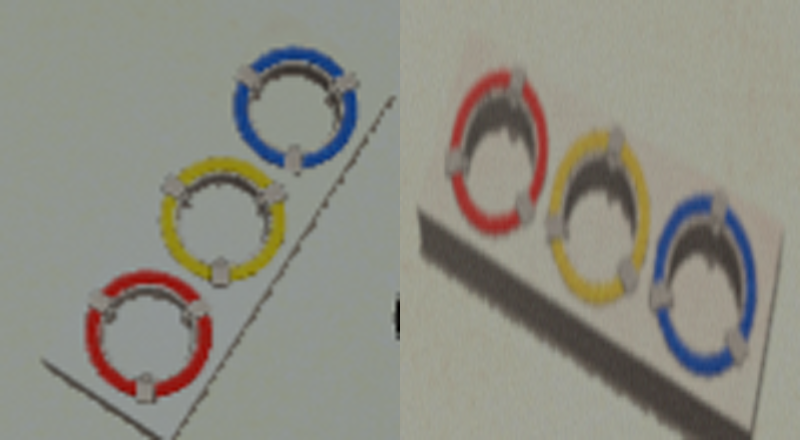

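The networks' recess points match the crop: my first ring contours caught only arcs. The cabinet heading is about 46.8°, and the roof, handle and centre line agree on it. I'll move over the handle.

```bash
python3 -m jog '{"offset":[[0.0165,0.0365,0.002],[0.0165,0.0365,0.002],[0.0165,0.0365,0.002],[0.0165,0.0365,0.002],[0.0165,0.0365,0.002],[0.0165,0.0365,0.002],[0.0165,0.0365,0.002],[0.0165,0.0365,0.002],[0.0165,0.0365,0.002],[0.0165,0.0365,0.002],[0.0165,0.0365,0.002],[0.0165,0.0365,0.002],[0.0165,0.0365,0.002],[0.0165,0.0365,0.002],[0.0165,0.0365,0.002],[0.0165,0.0365,0.002],[0.0165,0.0365,0.002],[0.0165,0.0365,0.002],[0.0165,0.0365,0.002],[0.0165,0.0365,0.002]],"yaw":[5.67,5.67,5.67,5.67,5.67,5.67,5.67,5.67,5.67,5.67,5.67,5.67,5.67,5.67,5.67,5.67,5.67,5.67,5.67,5.67],"jaw":[0.62,0.62,0.62,0.62,0.62,0.62,0.62,0.62,0.62,0.62,0.62,0.62,0.62,0.62,0.62,0.62,0.62,0.62,0.62,0.62]}' 40
python3 -m jog '{"offset":[[0,0,0],[0,0,0]],"yaw":[0,0],"jaw":[0.62,0.62]}'
cat >> h.py <<'E'
def st():
    o=manip.get_obs(); M=R.from_quat(o['ee_rot']).as_matrix()
    print('t',round(o['clock'],2),'pos',np.round(o['position'],4),'ydeg',round(float(np.degrees(np.arctan2(M[1,1],M[0,1]))),1),'zz',round(M[2,2],3),'F',np.round(o['ft_force'],1),'w',round(o['grip_width'],3),'g',round(float(o['grasp_force']),1),'q',np.round(o['joint_pos'],2))
def rings(p,win=None):
    h=cv2.cvtColor(p['frame'],cv2.COLOR_RGB2HSV); H,S,V=h[...,0].astype(int),h[...,1],h[...,2]
E
python3 - <<'E'
from h import *
st(); p=shot('wrist'); save(p,'w1.png')
print(manip.tip_of(p,'cabinet_drawer0_handle'), proj(p,[.606,.219,.067]))
E
```

```text
clock: 3.97
position: [0.5792, 0.158, 0.2716]
ee_rot: [0.366, 0.931, 0.0, 0.0]
ft_force: [0.8, -0.9, 0.1]
grip_width: 0.38
grasp_force: 0.0
clock: 4.13
position: [0.5782, 0.1594, 0.2707]
ee_rot: [0.366, 0.931, 0.001, -0.001]
ft_force: [-0.6, 0.1, 0.5]
grip_width: 0.38
grasp_force: 0.0
t 4.13 pos [0.5782 0.1594 0.2707] ydeg 47.1 zz -1.0 F [-0.6  0.1  0.5] w 0.38 g 0.0 q [ 0.28  0.36 -0.81  1.44  0.26  1.45  0.3 ]
[{'at': [0.6124, 0.2151, 0.0623], 'score': 0.96}] [390.37470374 182.09274715]
```

View pics/w1.png

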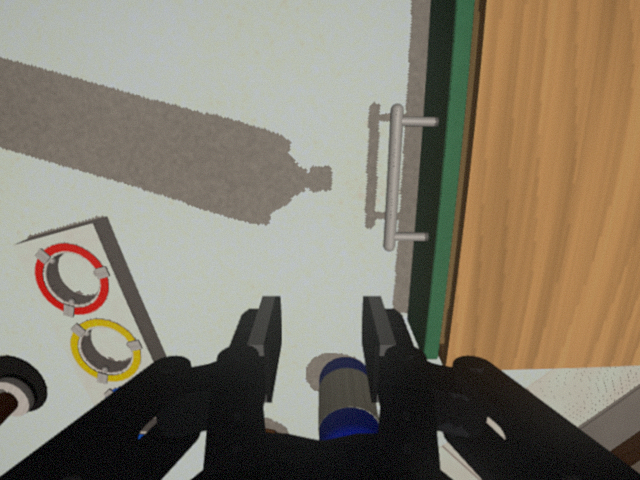

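The wrist view shows the bar from (397,107) to (390,247), in front of the green drawer front.

```bash
python3 - <<'E'
from h import *
p=shot('wrist'); st()
a,b=atz(p,(397,106),.067),atz(p,(390,247),.067); print(a,b,(a+b)/2,np.linalg.norm(a-b),np.degrees(np.arctan2(*(a-b)[1::-1])))
a,b=atz(p,(476,30),.092),atz(p,(438,357),.092); print(np.degrees(np.arctan2(*(a-b)[1::-1])),a,b)
t=shot('top')
# triangulate bar centre with wrist and side
s=shot('side')
for n,q in(('t',t),('s',s)):
    r=manip.tip_of(q,'cabinet_drawer0_handle')[0]; print(r)
    if n=='t': print(tri(p,(393.5,177),q,proj(q,r['at'])))
    else: print(tri(p,(393.5,177),q,proj(q,r['at'])))
E
```

```text
t 4.28 pos [0.5785 0.1551 0.2713] ydeg 46.7 zz -1.0 F [-0.2  0.1 -0.3] w 0.384 g 0.0 q [ 0.28  0.36 -0.8   1.44  0.26  1.45  0.3 ]
[0.56178259 0.26072984 0.067     ] [0.65282076 0.17541296 0.067     ] [0.60730168 0.2180714  0.067     ] 0.12476745292268789 136.85812966562966
135.84118906840055 [0.55716234 0.33748886 0.092     ] [0.76056127 0.13997635 0.092     ]
{'at': [0.6864, -0.3998, -0.0013], 'score': 0.24}
(array([0.1205834 , 0.17204639, 2.04888372]), np.float64(0.01322407812928277))
{'at': [0.6045, 0.2197, 0.0706], 'score': 0.6}
(array([0.60447559, 0.21964691, 0.07063697]), np.float64(3.575161898035535e-05))
```

```bash
python3 -m jog '{"offset":[[0.0145,0.031,0],[0.0145,0.031,0],[0,0,-0.035],[0,0,-0.035],[0,0,-0.035],[0,0,-0.035],[0,0,-0.035],[0,0,-0.03],[0,0,-0.02],[0,0,0],[0,0,0]],"yaw":[0,0,0,0,0,0,0,0,0,0,0],"jaw":[0.62,0.62,0.62,0.62,0.62,0.62,0.62,0.62,0.62,0.62,0.62]}' 40
python3 -m jog '{"offset":[[0,0,0],[0,0,0],[0,0,0],[0,0,0],[0,0,0],[0,0,0]],"yaw":[0,0,0,0,0,0],"jaw":[1,1,1,1,1,1]}' 40; python3 -c "from h import *; st()"
```

```text
clock: 5.4
position: [0.6093, 0.2196, 0.0499]
ee_rot: [0.368, 0.93, 0.002, 0.002]
ft_force: [-4.3, -0.8, 19.6]
grip_width: 0.383
grasp_force: 9.3
clock: 5.9
position: [0.6083, 0.2182, 0.0476]
ee_rot: [0.368, 0.93, 0.001, 0.001]
ft_force: [-0.7, -0.9, 9.9]
grip_width: 0.115
grasp_force: 39.0
t 5.9 pos [0.6083 0.2182 0.0476] ydeg 46.8 zz -1.0 F [-0.7 -0.9  9.9] w 0.115 g 39.0 q [ 0.11  0.65 -0.72  1.56  0.46  1.11  0.1 ]
```

```bash
python3 -m jog '{"offset":[[0,0,0.002],[-0.00688,-0.00725,0],[-0.01376,-0.0145,0],[-0.01376,-0.0145,0],[-0.01376,-0.0145,0],[-0.01376,-0.0145,0],[-0.01376,-0.0145,0],[-0.01376,-0.0145,0],[-0.00688,-0.00725,0],[0,0,0]],"yaw":[0,0,0,0,0,0,0,0,0,0],"jaw":[1,1,1,1,1,1,1,1,1,1]}' 40
python3 -m jog '{"offset":[[-0.00344,-0.00363,0],[-0.00344,-0.00363,0],[0,0,0],[0,0,0]],"yaw":[0,0,0,0],"jaw":[1,1,1,1]}' 40; python3 -c "from h import *; st()"
```

```text
clock: 6.73
position: [0.5098, 0.1139, 0.0477]
ee_rot: [0.369, 0.929, -0.002, -0.0]
ft_force: [2.8, -3.6, -9.5]
grip_width: 0.111
grasp_force: 39.7
clock: 7.07
position: [0.5046, 0.1085, 0.0477]
ee_rot: [0.369, 0.93, -0.001, 0.0]
ft_force: [4.2, -6.2, -9.2]
grip_width: 0.111
grasp_force: 39.9
t 7.07 pos [0.5046 0.1085 0.0477] ydeg 46.7 zz -1.0 F [ 4.2 -6.2 -9.2] w 0.111 g 39.9 q [ 0.39  0.4  -0.79  1.91  0.34  0.98  0.25]
```

```bash
python3 -m jog '{"offset":[[-0.0021,-0.0025,0.001],[-0.0021,-0.0025,0],[0,0,0],[0,0,0]],"yaw":[0,0,0,0],"jaw":[1,1,1,1]}' 40; python3 -m jog '{"offset":[[-0.0021,-0.0025,0],[-0.0021,-0.0025,0],[0,0,0],[0,0,0]],"yaw":[0,0,0,0],"jaw":[1,1,1,1]}' 40; python3 -c "from h import *; st()"
```

```text
clock: 7.4
position: [0.5004, 0.1041, 0.0479]
ee_rot: [0.368, 0.93, 0.0, -0.0]
ft_force: [9.8, -1.2, -23.0]
grip_width: 0.114
grasp_force: 39.7
clock: 7.73
position: [0.5, 0.1044, 0.0492]
ee_rot: [0.367, 0.93, 0.006, 0.003]
ft_force: [28.9, 16.8, -39.8]
grip_width: 0.111
grasp_force: 38.7
t 7.73 pos [0.5    0.1044 0.0492] ydeg 47.0 zz -1.0 F [ 28.9  16.8 -39.8] w 0.111 g 38.7 q [ 0.41  0.38 -0.8   1.93  0.32  0.96  0.28]
```

```bash
python3 -m jog '{"offset":[[0.0025,0.0028,-0.001],[0,0,0],[0,0,0],[0,0,0],[0,0,0],[0,0,0.02],[0,0,0.035],[0.01,0.01,0.035],[0.02,0.02,0.035],[0.02,0.02,0.035],[0.02,0.02,0.035],[0,0,0.03],[0,0,0],[0,0,0]],"yaw":[0,0,0,0,0,0,0,0,0,0,0,0,0,0],"jaw":[0.62,0.62,0.62,0.62,0.62,0.62,0.62,0.62,0.62,0.62,0.62,0.62,0.62,0.62]}' 40; python3 - <<'E'
from h import *
st(); p=shot('wrist'); save(p,'w2.png'); s=shot('side'); t=shot('top')
for q in(p,s,t):
  for k in('stand_red','stand_yellow','stand_blue','cabinet_drawer0_handle'):
    print(k,[(round(r['score'],2),np.round(r['at'],3).tolist()) for r in manip.tip_of(q,k)[:3]])
E
```

```text
clock: 8.9
position: [0.5644, 0.1688, 0.267]
ee_rot: [0.368, 0.93, 0.001, 0.001]
ft_force: [-0.7, 0.9, -0.6]
grip_width: 0.385
grasp_force: 0.0
t 8.9 pos [0.5644 0.1688 0.267 ] ydeg 46.8 zz -1.0 F [-0.7  0.9 -0.6] w 0.385 g 0.0 q [ 0.31  0.35 -0.86  1.47  0.26  1.44  0.26]
stand_red [(0.7, [0.518, 0.251, 0.02])]
stand_yellow [(0.69, [0.583, 0.197, 0.018]), (0.43, [0.49, -0.313, -0.004])]
stand_blue [(0.63, [0.641, 0.127, 0.021])]
cabinet_drawer0_handle [(0.92, [0.506, 0.107, 0.067]), (0.26, [0.641, 0.132, 0.019])]
stand_red [(0.52, [0.522, 0.255, 0.024])]
stand_yellow [(0.65, [0.58, 0.199, 0.021])]
stand_blue [(0.69, [0.643, 0.128, 0.022])]
cabinet_drawer0_handle [(0.9, [0.505, 0.107, 0.07])]
stand_red []
stand_yellow []
stand_blue [(0.57, [0.641, 0.13, 0.022])]
cabinet_drawer0_handle [(0.63, [0.498, 0.111, 0.067]), (0.18, [0.778, -0.126, -0.001])]
```

View pics/w2.png

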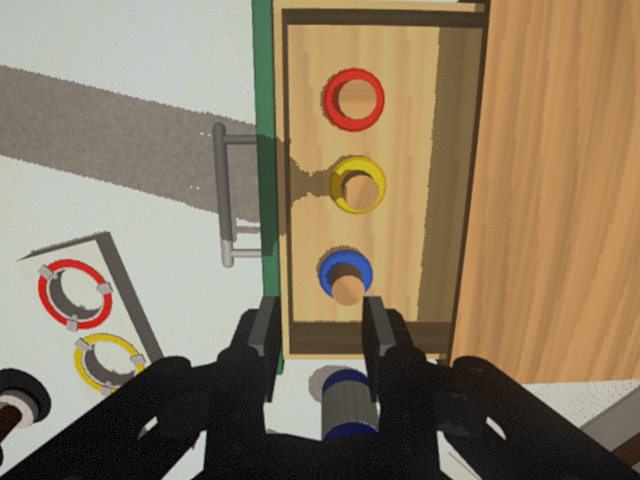

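All three stands are there. In the wrist view the stub tops are at red (358,99), yellow (360,192) and blue (349,290).

```bash
python3 - <<'E'
from h import *
p=shot('wrist'); s=shot('side')
def col(q,win,n):
    h=cv2.cvtColor(q['frame'],cv2.COLOR_RGB2HSV); H,S,V=h[...,0].astype(int),h[...,1],h[...,2]
    k={'red':(H<6)|(H>174),'yellow':(H>22)&(H<36),'blue':(H>100)&(H<125),'wood':(H>7)&(H<21)}[n]
    k=(k&(S>(70 if n=='wood' else 110))&(V>60)); m=np.zeros_like(k); x0,y0,x1,y1=win; m[y0:y1,x0:x1]=k[y0:y1,x0:x1]; return m
for n,u,w in(('red',(358,99),(325,65,390,135)),('yellow',(360,192),(325,150,390,220)),('blue',(349,290),(315,245,375,285))):
    print(n,'stub@.072',np.round(atz(p,u,.072),4))
    mw=[r for r in manip.masks_of(p,'stand_'+n)][:1]; ms=manip.masks_of(s,'stand_'+n)[:1]
    if mw and ms: 
        print(' mask',mw[0]['score'],ms[0]['score'],cen(mw[0]['region']),tri(p,cen(mw[0]['region']),s,cen(ms[0]['region'])))
    m=col(p,w,n); (c,ax,_)=cv2.fitEllipse(cv2.convexHull(np.argwhere(m)[:,::-1].astype(np.int32))); print(' disc@.040',c,ax,np.round(atz(p,c,.040),4))
# rings, side + wrist hull fits
for q,n,w in((p,'red',(30,250,118,335)),(s,'red',(245,262,305,310)),(s,'yellow',(295,275,346,325)),(s,'blue',(338,285,395,338))):
    m=col(q,w,n); c,ax,_=cv2.fitEllipse(cv2.convexHull(np.argwhere(m)[:,::-1].astype(np.int32))); print('ring',n,c,ax,np.round(atz(q,c,.03),4))
t=shot('top')
for n,w in(('red',(325,262,368,305)),('yellow',(345,234,386,275)),('blue',(364,206,404,245))):
    m=col(t,w,n); c,ax,_=cv2.fitEllipse(cv2.convexHull(np.argwhere(m)[:,::-1].astype(np.int32))); print('ringT',n,c,ax,np.round(atz(t,c,.03),4))
E
```

```text
red stub@.072 [0.5204 0.252  0.072 ]
 mask 0.86 0.87 (np.float64(354.91300129366107), np.float64(99.30401034928849)) (array([0.52070036, 0.25217473, 0.04457815]), np.float64(0.0018331236492373382))
 disc@.040 (355.053466796875, 99.8201904296875) (60.300941467285156, 62.77977752685547) [0.5204 0.2523 0.04  ]
yellow stub@.072 [0.5784 0.2025 0.072 ]
 mask 0.59 0.82 (np.float64(359.0143329658214), np.float64(185.47960308710034)) (array([0.58068155, 0.20398532, 0.04088886]), np.float64(0.0017869922933914939))
 disc@.040 (358.57269287109375, 185.177490234375) (55.4129524230957, 56.04361343383789) [0.5795 0.2038 0.04  ]
blue stub@.072 [0.6406 0.1339 0.072 ]
 mask 0.77 0.89 (np.float64(347.33092301148446), np.float64(277.5048915355168)) (array([0.64300753, 0.13433226, 0.0437175 ]), np.float64(0.004775174846115004))
 disc@.040 (346.800048828125, 275.5358581542969) (49.03236770629883, 52.536415100097656) [0.6399 0.1344 0.04  ]
ring red (75.32352447509766, 294.7357177734375) (63.0421028137207, 79.14983367919922) [ 0.4601 -0.0985  0.03  ]
ring red (276.5228271484375, 285.8192138671875) (32.544288635253906, 41.35429763793945) [ 0.4588 -0.1036  0.03  ]
ring yellow (319.3235168457031, 299.1905212402344) (34.36133575439453, 41.751365661621094) [ 0.5395 -0.1483  0.03  ]
ring blue (364.14007568359375, 313.0295715332031) (35.31477355957031, 42.599613189697266) [ 0.6199 -0.1927  0.03  ]
ringT red (346.729736328125, 283.1575012207031) (30.882606506347656, 31.544198989868164) [ 0.4604 -0.1015  0.03  ]
ringT yellow (365.394287109375, 254.4773712158203) (30.336702346801758, 30.990123748779297) [ 0.5411 -0.1461  0.03  ]
ringT blue (383.44232177734375, 226.60081481933594) (29.226028442382812, 30.302541732788086) [ 0.6214 -0.1904  0.03  ]
```

```bash
python3 -m jog '{"offset":[[0.03,-0.014,0],[0.03,-0.014,0],[0.0155,-0.007,-0.02],[0,0,-0.035],[0,0,-0.035],[0,0,-0.03],[0,0,0],[0,0,0]],"yaw":[0,0,0,0,0,0,0,0],"jaw":[0.3,0.3,0.3,0.3,0.3,0.3,0.3,0.3]}' 40; python3 - <<'E'
from h import *
st();p=shot('wrist')
for k in('stand_red','stand_yellow','stand_blue'):
    print(k,[(round(r['score'],2),np.round(r['at'],3).tolist()) for r in manip.tip_of(p,k)[:2]])
st();st()
E
```

```text
clock: 10.77
position: [0.6388, 0.1328, 0.1449]
ee_rot: [0.368, 0.93, -0.001, -0.001]
ft_force: [0.0, -0.3, 1.1]
grip_width: 0.702
grasp_force: 0.0
t 10.77 pos [0.6388 0.1328 0.1449] ydeg 46.8 zz -1.0 F [ 0.  -0.3  1.1] w 0.702 g 0.0 q [ 0.27  0.57 -0.77  1.45  0.4   1.28  0.28]
stand_red []
stand_yellow [(0.97, [0.582, 0.2, 0.021])]
stand_blue [(0.94, [0.642, 0.131, 0.022])]
t 10.97 pos [0.6406 0.1336 0.1483] ydeg 46.8 zz -1.0 F [-0.3  0.7 -0.5] w 0.701 g 0.0 q [ 0.27  0.57 -0.78  1.45  0.4   1.28  0.28]
t 10.97 pos [0.6406 0.1336 0.1483] ydeg 46.8 zz -1.0 F [-0.3  0.7 -0.5] w 0.701 g 0.0 q [ 0.27  0.57 -0.78  1.45  0.4   1.28  0.28]
```

```bash
python3 -m jog '{"offset":[[0,0,-0.035],[0,0,-0.035],[0,0,-0.025],[0,0,-0.01],[0,0,0],[0,0,0],[0,0,0],[0,0,0],[0,0,0]],"yaw":[0,0,0,0,0,0,0,0,0],"jaw":[0.3,0.3,0.3,0.3,0.3,1,1,1,1]}' 30; python3 -c "from h import *; st()"
```

```text
clock: 11.72
position: [0.6408, 0.1336, 0.0431]
ee_rot: [0.368, 0.93, 0.001, 0.002]
ft_force: [-0.7, -0.0, 8.4]
grip_width: 0.364
grasp_force: 29.6
t 11.72 pos [0.6408 0.1336 0.0431] ydeg 46.8 zz -1.0 F [-0.7 -0.   8.4] w 0.364 g 29.6 q [ 0.25  0.67 -0.73  1.54  0.48  1.11  0.23]
```

```bash
python3 -m jog '{"offset":[[0,0,0.02],[0,0,0.03],[0,0,0.03],[0,0,0.03],[0,-0.01,0.03],[-0.002,-0.035,0],[-0.002,-0.035,0],[-0.002,-0.035,0],[-0.002,-0.035,0],[-0.003,-0.035,0],[-0.003,-0.035,0],[-0.003,-0.035,0],[-0.003,-0.035,0],[0,-0.025,0],[0,-0.01,-0.02],[0,0,0],[0,0,0]],"yaw":[0,0,0,0,0,0,0,0,0,0,0,0,0,0,0,0,0],"jaw":[1,1,1,1,1,1,1,1,1,1,1,1,1,1,1,1,1]}' 30; python3 - <<'E'
from h import *
st();p=shot('wrist');save(p,'w3.png')
for k in('recess_red','recess_yellow','recess_blue','stand_blue'):
    print(k,[(round(r['score'],2),np.round(r['at'],3).tolist()) for r in manip.tip_of(p,k)[:2]])
E
```

```text
clock: 13.13
position: [0.6189, -0.1917, 0.1605]
ee_rot: [0.368, 0.93, 0.0, -0.001]
ft_force: [0.4, 1.0, 0.0]
grip_width: 0.363
grasp_force: 30.0
t 13.13 pos [ 0.6189 -0.1917  0.1605] ydeg 46.8 zz -1.0 F [0.4 1.  0. ] w 0.363 g 30.0 q [ 0.74  0.52 -0.71  1.45  0.35  1.29  0.82]
recess_red []
recess_yellow [(0.61, [0.538, -0.146, 0.006])]
recess_blue [(0.73, [0.623, -0.195, 0.006])]
stand_blue [(0.82, [0.619, -0.194, 0.14]), (0.61, [0.62, -0.19, 0.006])]
```

View pics/w3.png

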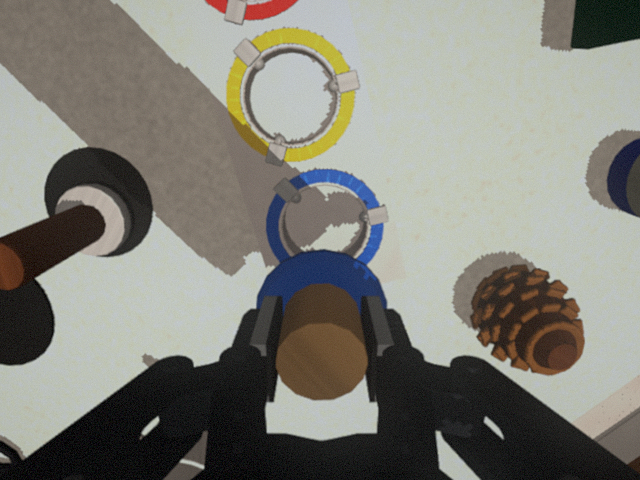

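The stand is held upright and the blue ring sits just beyond it at (326,220). The yellow ring is fully visible at about (292,95), so I'll use it to refine the recess position.

```bash
python3 - <<'E'
from h import *
p=shot('wrist'); st()
h=cv2.cvtColor(p['frame'],cv2.COLOR_RGB2HSV); H,S,V=h[...,0].astype(int),h[...,1],h[...,2]
for n,k,w in(('y',(H>22)&(H<36),(215,20,370,170)),('b',(H>100)&(H<125),(260,160,392,245))):
    m=np.zeros_like(k);x0,y0,x1,y1=w;m[y0:y1,x0:x1]=(k&(S>110)&(V>50))[y0:y1,x0:x1]
    c,ax,_=cv2.fitEllipse(cv2.convexHull(np.argwhere(m)[:,::-1].astype(np.int32))); print(n,c,ax,np.round(atz(p,c,.03),4))
E
```

```text
t 13.43 pos [ 0.62   -0.1907  0.1615] ydeg 46.9 zz -1.0 F [ 0.1  0.9 -0.4] w 0.361 g 30.0 q [ 0.74  0.52 -0.71  1.45  0.35  1.29  0.82]
y (287.6788330078125, 93.61459350585938) (126.53318786621094, 132.8931121826172) [ 0.5401 -0.1431  0.03  ]
b (321.5634460449219, 224.1478271484375) (111.48573303222656, 115.42786407470703) [ 0.6202 -0.1877  0.03  ]
```

```bash
python3 -m jog '{"offset":[[0.001,0.001,-0.03],[0,0,-0.03],[0,0,-0.03],[0,0,-0.02],[0,0,-0.008],[0,0,0],[0,0,0]],"yaw":[0,0,0,0,0,0,0],"jaw":[1,1,1,1,1,1,1]}' 30;  python3 -m jog '{"offset":[[0,0,-0.002],[0,0,-0.001],[0,0,0],[0,0,0]],"yaw":[0,0,0,0],"jaw":[1,1,1,1]}' 30
```

```text
clock: 14.02
position: [0.6207, -0.1903, 0.0435]
ee_rot: [0.368, 0.93, 0.0, 0.0]
ft_force: [-1.6, 0.9, -0.4]
grip_width: 0.365
grasp_force: 30.0
clock: 14.35
position: [0.6212, -0.1904, 0.0406]
ee_rot: [0.368, 0.93, 0.0, 0.001]
ft_force: [0.4, 3.3, 2.1]
grip_width: 0.364
grasp_force: 30.3
```

```bash
python3 -m jog '{"offset":[[0,0,0],[0,0,0],[0,0,0],[0,0,0.02],[0,0,0.035],[0,0,0.035],[-0.01,0.03,0.03],[-0.01,0.035,0],[-0.01,0.035,0],[0,0,0],[0,0,0]],"yaw":[0,0,0,0,0,0,0,0,0,0,0],"jaw":[0.3,0.3,0.3,0.3,0.3,0.3,0.3,0.3,0.3,0.3,0.3]}' 30; python3 - <<'E'
from h import *
st()
for n in('top','side','wrist'):
  p=shot(n)
  for k in('stand_red','stand_yellow','stand_blue','presser'):
    print(n,k,[(round(r['score'],2),np.round(r['at'],3).tolist()) for r in manip.tip_of(p,k)[:2]])
  if n=='side': save(p,'s2.png')
E
```

```text
clock: 15.27
position: [0.5906, -0.0901, 0.1587]
ee_rot: [0.366, 0.931, -0.0, 0.0]
ft_force: [-0.9, -0.8, 0.1]
grip_width: 0.702
grasp_force: 0.0
t 15.27 pos [ 0.5906 -0.0901  0.1587] ydeg 47.0 zz -1.0 F [-0.9 -0.8  0.1] w 0.702 g 0.0 q [ 0.68  0.43 -0.77  1.6   0.31  1.24  0.68]
top stand_red [(0.78, [0.517, 0.25, 0.022])]
top stand_yellow [(0.52, [0.576, 0.194, 0.02])]
top stand_blue [(0.71, [0.498, -0.317, 0.003])]
top presser [(0.86, [0.348, -0.371, -0.003]), (0.59, [0.686, -0.398, -0.003])]
side stand_red [(0.53, [0.521, 0.25, 0.025]), (0.4, [0.544, -0.149, -0.001])]
side stand_yellow [(0.61, [0.578, 0.198, 0.02])]
side stand_blue [(0.75, [0.622, -0.192, 0.018]), (0.66, [0.459, -0.103, 0.006])]
side presser [(0.93, [0.5, -0.323, 0.001]), (0.88, [0.346, -0.372, -0.002])]
wrist stand_red [(0.52, [0.771, 0.023, -0.0])]
wrist stand_yellow [(0.73, [0.544, -0.145, -0.005])]
wrist stand_blue [(0.6, [0.621, -0.191, 0.019])]
wrist presser [(0.67, [0.495, -0.324, 0.002]), (0.25, [0.46, -0.101, 0.005])]
```

View pics/s2.png

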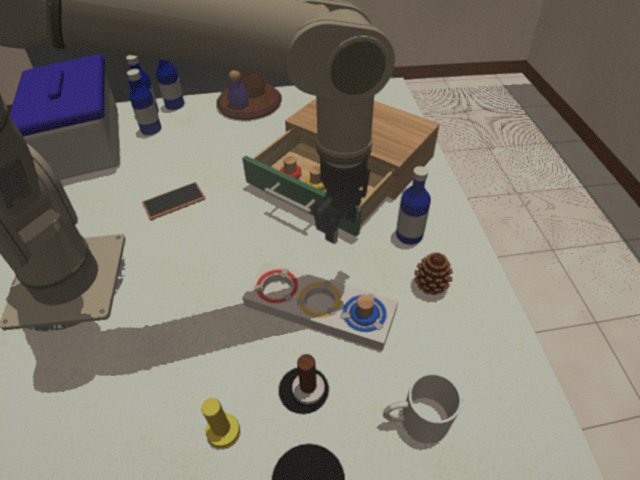

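The blue stand is seated upright in its ring at (365,312). The red and yellow stands are still in the drawer. Yellow is next.

```bash
python3 -m jog '{"offset":[[-0.0015,0.036,0],[-0.0015,0.036,0],[-0.0015,0.036,0],[-0.0015,0.036,0],[-0.0015,0.036,0],[-0.0015,0.036,0],[-0.0015,0.036,0],[-0.0015,0.036,0],[0,0,0],[0,0,0]],"yaw":[0,0,0,0,0,0,0,0,0,0],"jaw":[0.3,0.3,0.3,0.3,0.3,0.3,0.3,0.3,0.3,0.3]}' 30; python3 - <<'E'
from h import *
st();p=shot('wrist'); q=shot('side'); st()
for s in(p,q):
  for k in('stand_red','stand_yellow'):
    print(k,[(round(r['score'],2),np.round(r['at'],3).tolist()) for r in manip.tip_of(s,k)[:2]])
h=cv2.cvtColor(p['frame'],cv2.COLOR_RGB2HSV); H,S,V=h[...,0].astype(int),h[...,1],h[...,2]
for n,k in(('y',(H>23)&(H<36)),('r',(H<6)|(H>174))):
    m=(k&(S>140)&(V>60)).astype(np.uint8); l,lab,stt,_=cv2.connectedComponentsWithStats(m); i=1+stt[1:,4].argmax()
    c,ax,_=cv2.fitEllipse(cv2.convexHull(np.argwhere(lab==i)[:,::-1].astype(np.int32))); print(n,stt[i],c,ax,np.round(atz(p,c,.04),4))
E
```

```text
clock: 16.85
position: [0.5779, 0.1989, 0.1584]
ee_rot: [0.366, 0.931, 0.001, -0.0]
ft_force: [0.5, -0.3, 0.1]
grip_width: 0.699
grasp_force: 0.0
t 16.85 pos [0.5779 0.1989 0.1584] ydeg 47.1 zz -1.0 F [ 0.5 -0.3  0.1] w 0.699 g 0.0 q [ 0.23  0.48 -0.84  1.56  0.37  1.27  0.16]
t 16.95 pos [0.5791 0.1949 0.1581] ydeg 46.8 zz -1.0 F [ 0.7 -0.5  0.1] w 0.701 g 0.0 q [ 0.24  0.48 -0.84  1.56  0.37  1.27  0.16]
stand_red [(0.67, [0.519, 0.252, 0.019])]
stand_yellow [(0.97, [0.578, 0.197, 0.019])]
stand_red [(0.83, [0.519, 0.251, 0.024])]
stand_yellow [(0.68, [0.58, 0.197, 0.018])]
y [  0 405  47  20 341] (21.512672424316406, 415.0575866699219) (16.392608642578125, 50.50799560546875) [ 0.5228 -0.1054  0.04  ]
r [ 274   69   85   88 3163] (315.657958984375, 112.37850952148438) (85.01107025146484, 87.62625885009766) [0.519  0.2514 0.04  ]
```

```bash
python3 -m jog '{"offset":[[0,0,-0.035],[0,0,-0.035],[0,0,-0.03],[0,0,-0.018],[0,0,0],[0,0,0],[0,0,0],[0,0,0],[0,0,0]],"yaw":[0,0,0,0,0,0,0,0,0],"jaw":[0.3,0.3,0.3,0.3,0.3,1,1,1,1]}' 30
python3 -m jog '{"offset":[[0,0,0.02],[0,0,0.03],[0,0,0.03],[0,0,0.03],[0,-0.01,0.01],[-0.003,-0.035,0],[-0.004,-0.035,0],[-0.004,-0.035,0],[-0.004,-0.035,0],[-0.004,-0.035,0],[-0.005,-0.035,0],[-0.005,-0.035,0],[-0.005,-0.035,0],[-0.004,-0.035,0],[0,-0.017,0],[0,0,0],[0,0,0]],"yaw":[0,0,0,0,0,0,0,0,0,0,0,0,0,0,0,0,0],"jaw":[1,1,1,1,1,1,1,1,1,1,1,1,1,1,1,1,1]}' 30; python3 - <<'E'
from h import *
st();p=shot('wrist')
for k in('recess_red','recess_yellow','stand_yellow','stand_blue'):
    print(k,[(round(r['score'],2),np.round(r['at'],3).tolist()) for r in manip.tip_of(p,k)[:2]])
st()
E
```

```text
clock: 17.9
position: [0.5799, 0.196, 0.0421]
ee_rot: [0.368, 0.93, 0.001, 0.001]
ft_force: [-0.4, -0.7, 6.4]
grip_width: 0.367
grasp_force: 30.2
clock: 19.32
position: [0.5405, -0.1475, 0.1604]
ee_rot: [0.369, 0.929, -0.0, 0.0]
ft_force: [-0.1, 1.4, -0.1]
grip_width: 0.364
grasp_force: 30.0
t 19.32 pos [ 0.5405 -0.1475  0.1604] ydeg 46.7 zz -1.0 F [-0.1  1.4 -0.1] w 0.364 g 30.0 q [ 0.82  0.33 -0.76  1.7   0.24  1.21  0.82]
recess_red [(0.72, [0.46, -0.103, 0.009]), (0.19, [0.541, -0.146, -0.003])]
recess_yellow [(0.58, [0.54, -0.148, 0.006])]
stand_yellow [(0.65, [0.538, -0.149, 0.14])]
stand_blue []
t 19.57 pos [ 0.541  -0.1449  0.1604] ydeg 46.9 zz -1.0 F [0.2 1.2 0. ] w 0.366 g 30.0 q [ 0.82  0.33 -0.76  1.7   0.24  1.21  0.82]
```

```bash
python3 -m jog '{"offset":[[0,0,-0.03],[0,0,-0.03],[0,0,-0.03],[0,0,-0.02],[0,0,-0.008],[0,0,-0.003],[0,0,0],[0,0,0]],"yaw":[0,0,0,0,0,0,0,0],"jaw":[1,1,1,1,1,1,1,1]}' 30;  python3 -c "from h import *; st()"
```

```text
clock: 20.23
position: [0.5415, -0.1463, 0.0403]
ee_rot: [0.368, 0.93, 0.0, 0.001]
ft_force: [0.5, -1.7, 0.8]
grip_width: 0.366
grasp_force: 30.0
t 20.23 pos [ 0.5415 -0.1463  0.0403] ydeg 46.8 zz -1.0 F [ 0.5 -1.7  0.8] w 0.366 g 30.0 q [ 0.76  0.48 -0.7   1.8   0.36  1.    0.73]
```

Yellow is down. I'll release it and go to red at about (.519,.2515).

```bash
python3 -m jog '{"offset":[[0,0,0],[0,0,0],[0,0,0],[0,0,0.02],[0,0,0.035],[0,0,0.035],[0,0.03,0.03],[-0.002,0.035,0],[-0.002,0.035,0],[-0.002,0.035,0],[-0.002,0.035,0],[-0.002,0.035,0],[-0.002,0.035,0],[-0.002,0.035,0],[-0.002,0.035,0],[-0.002,0.035,0],[-0.002,0.035,0],[-0.002,0.018,0],[0,0,0],[0,0,0]],"yaw":[0,0,0,0,0,0,0,0,0,0,0,0,0,0,0,0,0,0,0,0],"jaw":[0.3,0.3,0.3,0.3,0.3,0.3,0.3,0.3,0.3,0.3,0.3,0.3,0.3,0.3,0.3,0.3,0.3,0.3,0.3,0.3]}' 30; python3 - <<'E'
from h import *
st();p=shot('wrist'); q=shot('side');t=shot('top'); st()
for s in(p,q,t):
  for k in('stand_red','stand_yellow','stand_blue'):
    print(k,[(round(r['score'],2),np.round(r['at'],3).tolist()) for r in manip.tip_of(s,k)[:2]])
E
```

```text
clock: 21.9
position: [0.5182, 0.2524, 0.1588]
ee_rot: [0.367, 0.93, 0.0, -0.0]
ft_force: [0.0, -1.0, -0.5]
grip_width: 0.704
grasp_force: 0.0
t 21.9 pos [0.5182 0.2524 0.1588] ydeg 47.0 zz -1.0 F [ 0.  -1.  -0.5] w 0.704 g 0.0 q [ 0.2   0.42 -0.91  1.65  0.35  1.24  0.04]
t 22.05 pos [0.5194 0.2496 0.1586] ydeg 46.7 zz -1.0 F [0.2 0.1 0. ] w 0.701 g 0.0 q [ 0.2   0.42 -0.91  1.65  0.35  1.24  0.04]
stand_red [(0.7, [0.517, 0.247, 0.021])]
stand_yellow []
stand_blue [(0.55, [0.5, 0.104, 0.066]), (0.21, [0.712, 0.331, 0.003])]
stand_red [(0.8, [0.516, 0.249, 0.023]), (0.55, [0.543, -0.148, 0.009])]
stand_yellow [(0.73, [0.537, -0.146, 0.019]), (0.32, [0.459, -0.103, 0.007])]
stand_blue [(0.83, [0.624, -0.192, 0.021])]
stand_red [(0.42, [0.515, 0.244, 0.022])]
stand_yellow [(0.85, [0.539, -0.15, 0.016]), (0.48, [0.489, -0.316, -0.002])]
stand_blue [(0.62, [0.625, -0.191, 0.02])]
```

```bash
python3 -m jog '{"offset":[[-0.001,-0.001,-0.035],[0,0,-0.035],[0,0,-0.03],[0,0,-0.018],[0,0,0],[0,0,0],[0,0,0],[0,0,0],[0,0,0]],"yaw":[0,0,0,0,0,0,0,0,0],"jaw":[0.3,0.3,0.3,0.3,0.3,1,1,1,1]}' 30
python3 -m jog '{"offset":[[0,0,0.02],[0,0,0.03],[0,0,0.03],[0,0,0.03],[0,-0.01,0.01],[-0.006,-0.035,0],[-0.006,-0.035,0],[-0.006,-0.035,0],[-0.006,-0.035,0],[-0.006,-0.035,0],[-0.006,-0.035,0],[-0.006,-0.035,0],[-0.006,-0.035,0],[-0.006,-0.035,0],[-0.004,-0.026,0],[0,0,0],[0,0,0]],"yaw":[0,0,0,0,0,0,0,0,0,0,0,0,0,0,0,0,0],"jaw":[1,1,1,1,1,1,1,1,1,1,1,1,1,1,1,1,1]}' 30; python3 - <<'E'
from h import *
st();p=shot('wrist');save(p,'w4.png')
for k in('recess_red','recess_yellow','stand_red'):
    print(k,[(round(r['score'],2),np.round(r['at'],3).tolist()) for r in manip.tip_of(p,k)[:2]])
st()
E
```

```text
clock: 23.25
position: [0.5189, 0.2509, 0.0425]
ee_rot: [0.368, 0.93, 0.001, 0.001]
ft_force: [-0.9, 0.3, 5.3]
grip_width: 0.362
grasp_force: 30.3
clock: 24.67
position: [0.4598, -0.1021, 0.1613]
ee_rot: [0.369, 0.929, -0.0, 0.001]
ft_force: [0.6, 0.1, -0.4]
grip_width: 0.369
grasp_force: 30.1
t 24.67 pos [ 0.4598 -0.1021  0.1613] ydeg 46.6 zz -1.0 F [ 0.6  0.1 -0.4] w 0.369 g 30.1 q [ 0.88  0.11 -0.79  1.91  0.08  1.15  0.87]
recess_red [(0.95, [0.459, -0.103, 0.007])]
recess_yellow []
stand_red [(0.82, [0.463, -0.1, 0.139])]
t 24.87 pos [ 0.4603 -0.0993  0.161 ] ydeg 47.0 zz -1.0 F [-0.1  0.3 -0.9] w 0.367 g 30.1 q [ 0.88  0.11 -0.79  1.91  0.08  1.15  0.87]
```

View pics/w4.png

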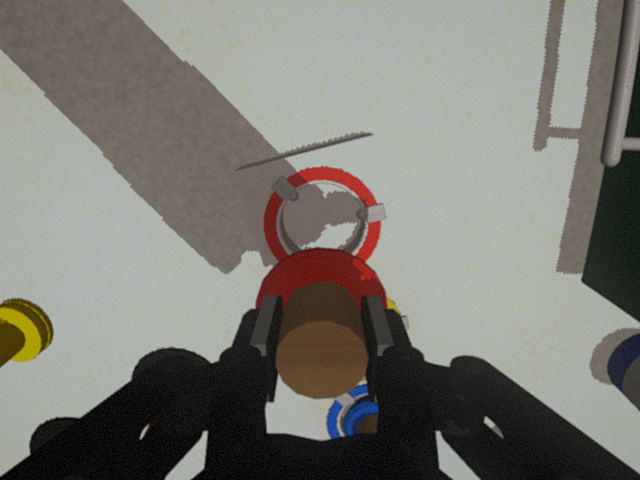

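The red stand is held in line with its ring at (323,220), the same geometry as blue had. I'll lower it.

```bash
python3 -m jog '{"offset":[[0,0,-0.03],[0,0,-0.03],[0,0,-0.03],[0,0,-0.02],[0,0,-0.008],[0,0,-0.003],[0,0,0],[0,0,0]],"yaw":[0,0,0,0,0,0,0,0],"jaw":[1,1,1,1,1,1,1,1]}' 30
python3 -m jog '{"offset":[[0,0,0],[0,0,0],[0,0,0],[0,0,0.02],[0,0,0.035],[0,0,0.035],[0,-0.02,0.035],[0,-0.035,0.025],[0.01,-0.035,0],[0.01,-0.035,0],[0,0,0],[0,0,0]],"yaw":[0,0,0,0,0,0,0,0,0,0,0,0],"jaw":[0.3,0.3,0.3,0.3,0.3,0.3,0.3,0.3,0.3,0.3,0.3,0.3]}' 30
python3 - <<'E'
from h import *
st()
for n in('wrist','side','top'):
  p=shot(n)
  if n!='top': save(p,'5'+n+'.png')
  for k in('stand_red','stand_yellow','stand_blue','presser','mat'):
    print(n,k,[(round(r['score'],2),np.round(r['at'],3).tolist()) for r in manip.tip_of(p,k)[:2]])
st()
E
```

```text
clock: 25.53
position: [0.4603, -0.1007, 0.0407]
ee_rot: [0.368, 0.93, -0.0, 0.0]
ft_force: [-1.8, -1.5, -1.0]
grip_width: 0.367
grasp_force: 30.0
clock: 26.53
position: [0.4798, -0.2266, 0.1889]
ee_rot: [0.37, 0.929, 0.0, 0.0]
ft_force: [0.4, 1.0, 0.3]
grip_width: 0.701
grasp_force: 0.0
t 26.53 pos [ 0.4798 -0.2266  0.1889] ydeg 46.6 zz -1.0 F [0.4 1.  0.3] w 0.701 g 0.0 q [ 0.98  0.22 -0.7   1.74  0.15  1.24  1.05]
wrist stand_red [(0.93, [0.461, -0.1, 0.018])]
wrist stand_yellow [(0.61, [0.541, -0.146, 0.017])]
wrist stand_blue [(0.78, [0.62, -0.193, 0.017])]
wrist presser [(0.58, [0.5, -0.348, -0.0]), (0.56, [0.35, -0.371, -0.0])]
wrist mat [(0.8, [0.479, -0.465, -0.0]), (0.61, [0.492, -0.313, -0.003])]
side stand_red [(0.71, [0.461, -0.105, 0.02])]
side stand_yellow [(0.74, [0.538, -0.148, 0.017]), (0.56, [0.464, -0.098, 0.024])]
side stand_blue [(0.89, [0.624, -0.191, 0.02])]
side presser [(0.86, [0.348, -0.374, -0.002]), (0.77, [0.5, -0.346, 0.004])]
side mat [(0.79, [0.493, -0.314, -0.002]), (0.64, [0.542, -0.147, -0.001])]
top stand_red [(0.82, [0.461, -0.104, 0.017]), (0.52, [0.457, -0.103, 0.008])]
top stand_yellow [(0.65, [0.54, -0.147, 0.018]), (0.32, [0.497, 0.107, 0.069])]
top stand_blue [(0.77, [0.624, -0.189, 0.018])]
top presser []
top mat [(0.63, [0.476, -0.468, -0.001])]
t 27.43 pos [ 0.4799 -0.2247  0.1889] ydeg 46.8 zz -1.0 F [ 0.2  1.  -1.8] w 0.702 g 0.0 q [ 0.98  0.22 -0.7   1.74  0.15  1.24  1.05]
```

View pics/5side.png

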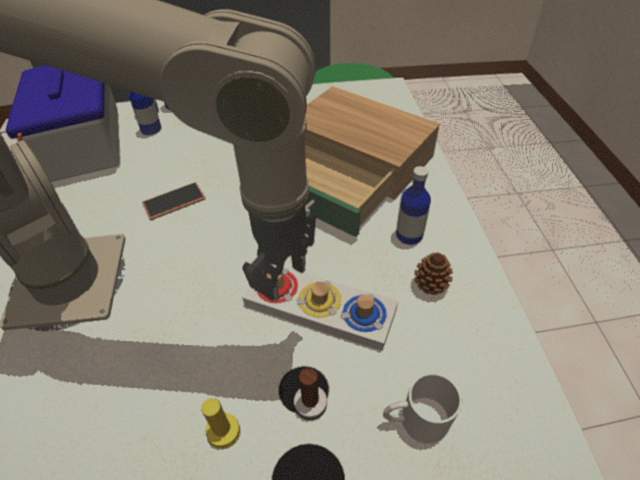

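View pics/5wrist.png

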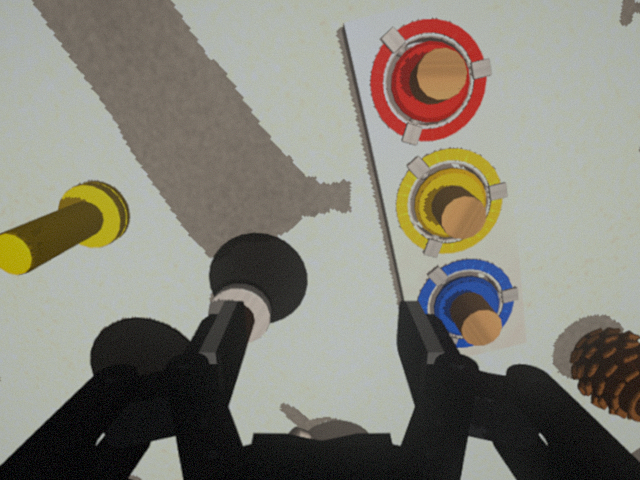

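All three stands rest in their rings. The presser has been knocked to about (.500,-.347), half off its mat: side (312,403), wrist (243,303). I'll turn so the jaws close along that offset, in case it leans, and look at it freely.

```bash
python3 -m jog '{"offset":[[0.0134,-0.0115,0.004],[0.0134,-0.0115,0.004],[0.0134,-0.0115,0.004],[0.0134,-0.0115,0.004],[0.0134,-0.0115,0.004],[0.0134,-0.0115,0.004],[0.0134,-0.0115,0.004],[0.0134,-0.0115,0.004],[0.0134,-0.0115,0.004],[0,0,0],[0,0,0]],"yaw":[6.5,6.5,6.5,6.5,6.5,6.5,6.5,6.5,6.5,0,0],"jaw":[0.3,0.3,0.3,0.3,0.3,0.3,0.3,0.3,0.3,0.3,0.3]}' 30; python3 - <<'E'
from h import *
st();p=shot('wrist'); s=shot('side'); st()
for q in(p,s):
  for k in('presser','mat'):
    print(k,[(round(r['score'],2),np.round(r['at'],3).tolist()) for r in manip.tip_of(q,k)[:3]])
print(proj(p,[.5,-.347,0]),proj(p,[.5,-.347,.11]),proj(s,[.5,-.347,.11]))
a=p['frame']; u,v=proj(s,[.5,-.347,.06]).astype(int); b=cv2.resize(s['frame'][v-40:v+40,u-40:u+40],(480,480),interpolation=2)
cv2.imwrite('pics/w6.png',cv2.resize(np.hstack([a,b])[:,:,::-1],(800,343)))
np.save('w6.npy',a); print(u,v)
E
```

```text
clock: 28.35
position: [0.6007, -0.3284, 0.2242]
ee_rot: [-0.132, 0.991, 0.001, 0.0]
ft_force: [-1.1, 1.4, 0.0]
grip_width: 0.702
grasp_force: 0.0
t 28.35 pos [ 0.6007 -0.3284  0.2242] ydeg 105.2 zz -1.0 F [-1.1  1.4  0. ] w 0.702 g 0.0 q [ 0.94  0.58 -0.78  1.26  0.4   1.46  2.03]
t 28.45 pos [ 0.6002 -0.3276  0.2246] ydeg 105.2 zz -1.0 F [-1.  -0.5  0.3] w 0.702 g 0.0 q [ 0.94  0.58 -0.78  1.26  0.4   1.46  2.03]
presser [(0.86, [0.495, -0.346, 0.002])]
mat [(0.79, [0.476, -0.468, 0.002]), (0.67, [0.494, -0.314, -0.005])]
presser [(0.91, [0.498, -0.347, -0.0]), (0.68, [0.344, -0.368, -0.004])]
mat [(0.56, [0.494, -0.313, 0.002])]
[328.77990896  82.27456193] [332.40210349  69.5904069 ] [309.95327133 377.43307556]
311 391
```

View pics/w6.png

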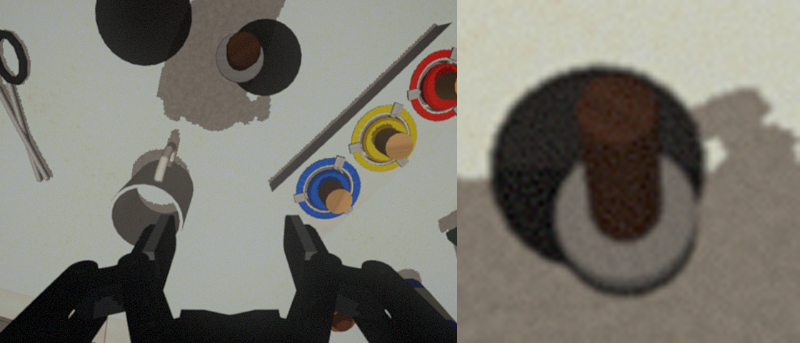

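```bash
python3 - <<'E'
from h import *
p=shot('wrist'); s=shot('side')
print('top',tri(p,(342,69),s,(308.3,375)),'z.11',atz(p,(342,69),.11),atz(s,(308.3,375),.11))
for q,n in((p,'w'),(s,'s')):
    for k in('presser','mat'):
        for r in manip.masks_of(q,k)[:2]:
            v,u=np.nonzero(r['region']); print(n,k,round(r['score'],2),len(u),(u.min(),u.max(),v.min(),v.max()))
    h=q['frame'].astype(int); 
    # foot: light grey near expected
    c=proj(q,[.5,-.347,.018]); hsv=cv2.cvtColor(q['frame'],cv2.COLOR_RGB2HSV)
    yy,xx=np.mgrid[:480,:640]; print('foot exp',c)
E
```

```text
top (array([ 0.49762656, -0.3413532 ,  0.10764872]), np.float64(0.0007869314427886631)) z.11 [ 0.49749524 -0.34130043  0.11      ] [ 0.49795712 -0.34261785  0.11      ]
w presser 0.72 3775 (np.int64(302), np.int64(368), np.int64(45), np.int64(116))
w mat 0.81 5825 (np.int64(334), np.int64(421), np.int64(27), np.int64(134))
w mat 0.65 10427 (np.int64(134), np.int64(268), np.int64(0), np.int64(92))
foot exp [329.00249646  81.48223753]
s presser 0.8 1330 (np.int64(201), np.int64(240), np.int64(399), np.int64(449))
s presser 0.62 1228 (np.int64(294), np.int64(326), np.int64(368), np.int64(420))
s mat 0.79 904 (np.int64(278), np.int64(328), np.int64(367), np.int64(412))
s mat 0.74 6324 (np.int64(241), np.int64(354), np.int64(137), np.int64(235))
foot exp [311.84129044 401.434942  ]
```

```bash
python3 -m jog '{"offset":[[-0.035,-0.004,0],[-0.035,-0.004,-0.01],[-0.033,-0.005,-0.02],[0,0,-0.02],[0,0,0],[0,0,0]],"yaw":[0,0,0,0,0,0],"jaw":[0.3,0.3,0.3,0.3,0.3,0.3]}' 60; python3 - <<'E'
from h import *
st(); s=shot('side'); st()
print([(round(r['score'],2),np.round(r['at'],3).tolist()) for r in manip.tip_of(s,'presser')[:3]])
w=shot('wrist'); print([(round(r['score'],2),np.round(r['at'],3).tolist()) for r in manip.tip_of(w,'presser')[:3]])
E
python3 -m jog '{"offset":[[0,0,-0.03],[0,0,-0.03],[0,0,-0.03],[0,0,-0.021],[0,0,0],[0,0,0],[0,0,0],[0,0,0],[0,0,0],[0,0,0]],"yaw":[0,0,0,0,0,0,0,0,0,0],"jaw":[0.3,0.3,0.3,0.3,0.3,1,1,1,1,1]}' 60
```

```text
clock: 29.45
position: [0.4974, -0.341, 0.175]
ee_rot: [-0.133, 0.991, 0.0, -0.0]
ft_force: [-0.1, -0.7, 1.0]
grip_width: 0.703
grasp_force: 0.0
t 29.45 pos [ 0.4974 -0.341   0.175 ] ydeg 105.3 zz -1.0 F [-0.1 -0.7  1. ] w 0.703 g 0.0 q [ 1.15  0.44 -0.81  1.56  0.33  1.28  2.14]
t 29.5 pos [ 0.4986 -0.3407  0.176 ] ydeg 105.4 zz -1.0 F [ 0.4 -0.4  1.2] w 0.7 g 0.0 q [ 1.15  0.44 -0.81  1.56  0.32  1.28  2.14]
[(0.91, [0.347, -0.373, -0.005]), (0.9, [0.5, -0.348, 0.001])]
[(0.72, [0.497, -0.346, 0.005]), (0.61, [0.351, -0.37, -0.005])]
clock: 30.48
position: [0.499, -0.3418, 0.0661]
ee_rot: [-0.133, 0.991, -0.001, 0.001]
ft_force: [0.8, 0.5, 6.5]
grip_width: 0.339
grasp_force: 59.0
```

```bash
python3 -m jog '{"offset":[[0,0,0.01],[0,0,0.03],[0,0,0.035],[0,0,0.03],[0,0,0],[0,0,0]],"yaw":[0,0,0,0,0,0],"jaw":[1,1,1,1,1,1]}' 60; python3 - <<'E'
from h import *
st(); s=shot('side'); p=shot('wrist');save(p,'w7.png')
for q in(s,p): print([(round(r['score'],2),np.round(r['at'],3).tolist()) for r in manip.tip_of(q,'presser')[:3]])
for k in('stand_red','stand_yellow','stand_blue'): print(k,[[(round(r['score'],2),np.round(r['at'],3).tolist()) for r in manip.tip_of(q,k)[:1]] for q in(s,p)])
E
```

```text
clock: 30.98
position: [0.4981, -0.3416, 0.1713]
ee_rot: [-0.133, 0.991, -0.001, 0.001]
ft_force: [-0.1, 0.5, -3.2]
grip_width: 0.336
grasp_force: 59.7
t 30.98 pos [ 0.4981 -0.3416  0.1713] ydeg 105.3 zz -1.0 F [-0.1  0.5 -3.2] w 0.336 g 59.7 q [ 1.15  0.44 -0.81  1.57  0.33  1.27  2.13]
[(0.59, [0.346, -0.374, -0.003])]
[(0.87, [0.495, -0.345, 0.108]), (0.84, [0.349, -0.373, -0.003])]
stand_red [[], [(0.81, [0.46, -0.101, 0.016])]]
stand_yellow [[], [(0.88, [0.54, -0.149, 0.016])]]
stand_blue [[(0.82, [0.624, -0.193, 0.02])], []]
```

View pics/w7.png

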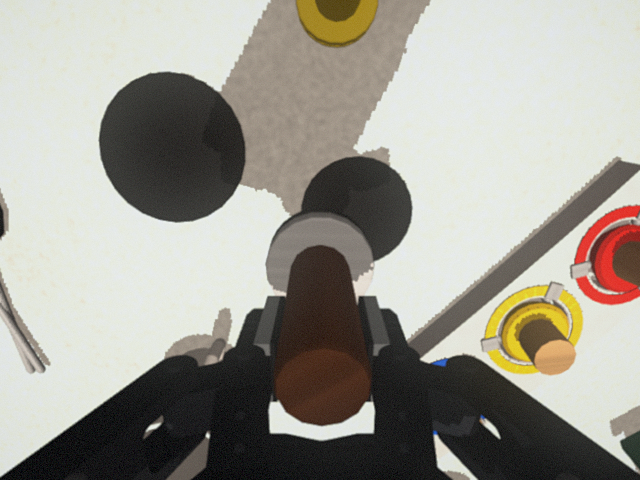

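The presser is held straight, with its face about 63 mm below the TCP. The mat is free at (357,209). Now to red.

```bash
python3 -c "
from h import *
p=shot('wrist'); h=cv2.cvtColor(p['frame'],cv2.COLOR_RGB2GRAY); m=manip.masks_of(p,'mat')
for r in m[:3]:
    c,ax,_=cv2.fitEllipse(cv2.convexHull(np.argwhere(r['region'])[:,::-1].astype(np.int32))); print(r['score'],c,ax,atz(p,c,.004))
"
python3 -m jog '{"offset":[[-0.004,0.03,0],[-0.005,0.035,0],[-0.005,0.035,0],[-0.006,0.035,0],[-0.006,0.035,0],[-0.006,0.035,0],[-0.006,0.035,0],[0,0,-0.015],[0,0,-0.012],[0,0,0],[0,0,0]],"yaw":[0,0,0,0,0,0,0,0,0,0,0],"jaw":[1,1,1,1,1,1,1,1,1,1,1]}' 60; python3 -c "from h import *; st()"
```

```text
0.91 (170.60076904296875, 146.40765380859375) (142.3905792236328, 155.91339111328125) [ 0.4764603  -0.46472852  0.004     ]
0.55 (356.008544921875, 209.89566040039062) (108.6037826538086, 111.75625610351562) [ 0.48723436 -0.31342488  0.004     ]
clock: 32.5
position: [0.459, -0.102, 0.1414]
ee_rot: [-0.133, 0.991, 0.001, -0.001]
ft_force: [0.1, -0.5, -2.0]
grip_width: 0.338
grasp_force: 59.6
t 32.5 pos [ 0.459  -0.102   0.1414] ydeg 105.3 zz -1.0 F [ 0.1 -0.5 -2. ] w 0.338 g 59.6 q [ 1.05  0.17 -0.99  1.93  0.16  1.12  1.84]
```

```bash
for i in 1 2; do python3 -m jog '{"offset":[[0,0,-0.002],[0,0,-0.002],[0,0,-0.002],[0,0,0],[0,0,0]],"yaw":[0,0,0,0,0],"jaw":[1,1,1,1,1]}' 60 | egrep 'pos|ft'; done
```

```text
position: [0.4595, -0.1013, 0.1359]
ft_force: [0.6, -0.8, -2.4]
position: [0.4595, -0.1011, 0.1299]
ft_force: [2.0, 0.0, -1.1]
```

```bash
for i in 1 2 3; do python3 -m jog '{"offset":[[0,0,-0.001],[0,0,-0.001],[0,0,-0.001],[0,0,0],[0,0,0]],"yaw":[0,0,0,0,0],"jaw":[1,1,1,1,1]}' 60 | egrep 'pos|ft'; done
```

```text
position: [0.4596, -0.1011, 0.127]
ft_force: [0.9, 0.4, 1.0]
position: [0.4587, -0.1011, 0.1233]
ft_force: [0.4, 0.1, -2.9]
position: [0.4592, -0.1012, 0.1207]
ft_force: [0.9, -0.1, -2.1]
```

```bash
for i in 1 2; do python3 -m jog '{"offset":[[0,0,-0.001],[0,0,-0.001],[0,0,0],[0,0,0]],"yaw":[0,0,0,0],"jaw":[1,1,1,1]}' 60 | egrep 'pos|ft'; done; python3 - <<'E'
from h import *
for n in('side','wrist','top'):
    p=shot(n)
    for k in('stand_red','presser'): print(n,k,[(round(r['score'],2),np.round(r['at'],3).tolist()) for r in manip.tip_of(p,k)[:2]])
E
```

```text
position: [0.4595, -0.1012, 0.119]
ft_force: [-0.7, 0.3, -1.4]
position: [0.4607, -0.1017, 0.1185]
ft_force: [-3.4, -0.9, 15.2]
side stand_red [(0.51, [0.46, -0.1, 0.011])]
side presser [(0.6, [0.348, -0.373, -0.002]), (0.59, [0.463, -0.105, 0.055])]
wrist stand_red []
wrist presser [(0.94, [0.458, -0.104, 0.054])]
top stand_red []
top presser [(0.89, [0.346, -0.372, 0.0])]
```

```bash
python3 -m jog '{"offset":[[0,0,-0.001],[0,0,0],[0,0,0]],"yaw":[0,0,0],"jaw":[1,1,1]}' 60 | egrep 'pos|ft'
python3 -m jog '{"offset":[[0,0,0.02],[0,0,0.035],[0,0,0],[0,0,0]],"yaw":[0,0,0,0],"jaw":[1,1,1,1]}' 60 | egrep 'pos|ft'
python3 - <<'E'
from h import *
st()
for n in('side','wrist','top'):
    p=shot(n)
    if n=='wrist': save(p,'w8.png')
    for k in('stand_red','stand_yellow','stand_blue','presser'): print(n,k,[(round(r['score'],2),np.round(r['at'],3).tolist()) for r in manip.tip_of(p,k)[:1]])
E
```

```text
position: [0.4612, -0.1017, 0.1185]
ft_force: [-6.6, -1.0, 26.6]
position: [0.4604, -0.1015, 0.1722]
ft_force: [-1.0, -0.7, -3.8]
t 36.28 pos [ 0.4604 -0.1015  0.1722] ydeg 105.3 zz -1.0 F [-1.  -0.7 -3.8] w 0.336 g 60.6 q [ 1.08  0.13 -1.    1.89  0.12  1.18  1.87]
side stand_red [(0.66, [0.46, -0.099, 0.01])]
side stand_yellow [(0.93, [0.541, -0.146, 0.017])]
side stand_blue [(0.69, [0.622, -0.194, 0.017])]
side presser [(0.97, [0.348, -0.373, -0.004])]
wrist stand_red [(0.6, [0.459, -0.099, 0.006])]
wrist stand_yellow [(0.8, [0.539, -0.148, 0.016])]
wrist stand_blue [(0.69, [0.622, -0.192, 0.018])]
wrist presser [(0.72, [0.456, -0.104, 0.104])]
top stand_red []
top stand_yellow [(0.28, [0.622, -0.192, 0.004])]
top stand_blue [(0.68, [0.623, -0.188, 0.022])]
top presser [(0.64, [0.35, -0.371, -0.001])]
```

View pics/w8.png

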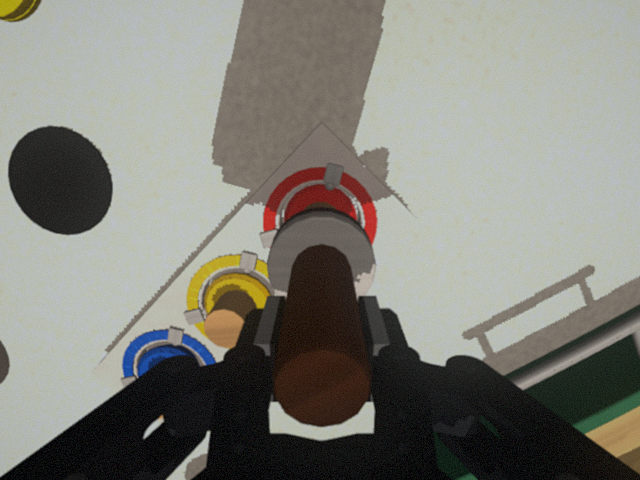

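Red now reads z≈.007, so it is home. Yellow and blue still read about .017. Yellow is next.

```bash
python3 -m jog '{"offset":[[0.027,-0.015,0],[0.027,-0.015,0],[0.026,-0.0145,0],[0,0,-0.02],[0,0,-0.015],[0,0,0],[0,0,0]],"yaw":[0,0,0,0,0,0,0],"jaw":[1,1,1,1,1,1,1]}' 60| egrep 'pos|ft'; for i in 1 2 3 4 5; do python3 -m jog '{"offset":[[0,0,-0.001],[0,0,-0.001],[0,0,-0.001],[0,0,0]],"yaw":[0,0,0,0],"jaw":[1,1,1,1]}' 60 | egrep 'pos|ft'; done
```

```text
position: [0.539, -0.1455, 0.1355]
ft_force: [-0.0, -0.0, -2.5]
position: [0.5396, -0.1458, 0.1334]
ft_force: [-0.5, 0.1, -2.6]
position: [0.5397, -0.1454, 0.1301]
ft_force: [-0.3, 1.0, 0.3]
position: [0.5395, -0.1456, 0.1267]
ft_force: [0.4, 1.6, 0.4]
position: [0.5392, -0.1458, 0.1234]
ft_force: [-0.1, 0.8, -1.8]
position: [0.539, -0.146, 0.1203]
ft_force: [0.5, -0.6, -3.3]
```

```bash
for i in 1 2 3; do python3 -m jog '{"offset":[[0,0,-0.001],[0,0,0],[0,0,0]],"yaw":[0,0,0],"jaw":[1,1,1]}' 60 | egrep 'pos|ft'; done
```

```text
position: [0.5394, -0.1458, 0.1198]
ft_force: [-0.3, 0.3, -2.2]
position: [0.5394, -0.1457, 0.1189]
ft_force: [-0.7, -1.1, -3.7]
position: [0.5397, -0.1456, 0.1185]
ft_force: [-1.9, 0.7, 5.4]
```

```bash
python3 -m jog '{"offset":[[0,0,-0.001],[0,0,-0.0005],[0,0,0],[0,0,0]],"yaw":[0,0,0,0],"jaw":[1,1,1,1]}' 60 | egrep 'pos|ft'
python3 -m jog '{"offset":[[0,0,0.02],[0,0,0.036],[0.027,-0.015,0],[0.027,-0.015,0],[0.026,-0.0145,0],[0,0,-0.02],[0,0,-0.015],[0,0,0],[0,0,0]],"yaw":[0,0,0,0,0,0,0,0,0],"jaw":[1,1,1,1,1,1,1,1,1]}' 60 | egrep 'pos|ft'
python3 - <<'E'
from h import *
for n in('side','wrist'):
    p=shot(n)
    for k in('stand_red','stand_yellow','stand_blue','presser'): print(n,k,[(round(r['score'],2),np.round(r['at'],3).tolist()) for r in manip.tip_of(p,k)[:1]])
E
```

```text
position: [0.5403, -0.1455, 0.1185]
ft_force: [-7.0, 1.1, 19.1]
position: [0.6181, -0.1895, 0.1362]
ft_force: [-0.2, 0.4, -2.0]
side stand_red []
side stand_yellow [(0.72, [0.541, -0.15, 0.006])]
side stand_blue [(0.87, [0.624, -0.189, 0.022])]
side presser [(0.73, [0.618, -0.194, 0.073])]
wrist stand_red [(0.69, [0.461, -0.101, 0.005])]
wrist stand_yellow [(0.63, [0.544, -0.147, 0.005])]
wrist stand_blue []
wrist presser [(0.76, [0.617, -0.193, 0.074])]
```

```bash
python3 -m jog '{"offset":[[0.002,0,-0.001],[0,0,-0.001],[0,0,0]],"yaw":[0,0,0],"jaw":[1,1,1]}' 60| egrep 'pos|ft'; for i in 1 2 3 4; do python3 -m jog '{"offset":[[0,0,-0.001],[0,0,-0.001],[0,0,-0.001],[0,0,0]],"yaw":[0,0,0,0],"jaw":[1,1,1,1]}' 60 | egrep 'pos|ft'; done;  for i in 1 2 3; do python3 -m jog '{"offset":[[0,0,-0.001],[0,0,0],[0,0,0]],"yaw":[0,0,0],"jaw":[1,1,1]}' 60 | egrep 'pos|ft'; done
```

```text
position: [0.6214, -0.1901, 0.1351]
ft_force: [0.5, -0.1, -2.1]
position: [0.6213, -0.1902, 0.1321]
ft_force: [-0.2, -0.0, -2.9]
position: [0.6219, -0.1901, 0.1299]
ft_force: [0.1, 0.8, 2.0]
position: [0.6218, -0.1904, 0.1268]
ft_force: [1.3, -0.8, 1.6]
position: [0.6211, -0.1902, 0.1227]
ft_force: [0.1, -0.5, -1.5]
position: [0.621, -0.1901, 0.1218]
ft_force: [0.3, 0.5, -2.3]
position: [0.6213, -0.1901, 0.1212]
ft_force: [-1.4, 0.1, -2.7]
position: [0.6214, -0.1902, 0.1203]
ft_force: [-0.0, 0.2, -2.4]
```

```bash
 for i in 1 2 3; do python3 -m jog '{"offset":[[0,0,-0.0013],[0,0,0],[0,0,0]],"yaw":[0,0,0],"jaw":[1,1,1]}' 60 | egrep 'pos|ft'; done
```

```text
position: [0.6214, -0.1902, 0.119]
ft_force: [0.3, -0.3, -2.8]
position: [0.6218, -0.1902, 0.1185]
ft_force: [-1.8, 0.0, 5.3]
position: [0.6222, -0.1901, 0.1185]
ft_force: [-3.9, 0.7, 13.9]
```

```bash
python3 -m jog '{"offset":[[0,0,-0.001],[0,0,0],[0,0,0.022],[0,0,0.04],[-0.0215,-0.02,0],[-0.0215,-0.02,0],[-0.0215,-0.02,0],[-0.0215,-0.02,0],[-0.0215,-0.02,0],[-0.022,-0.021,0],[0,0,-0.03],[0,0,-0.02],[0,0,0],[0,0,0]],"yaw":[0,0,0,0,0,0,0,0,0,0,0,0,0,0],"jaw":[1,1,1,1,1,1,1,1,1,1,1,1,1,1]}' 60| egrep 'pos|ft'
python3 - <<'E'
from h import *
st()
for n in('side','wrist','top'):
    p=shot(n)
    for k in('stand_red','stand_yellow','stand_blue','presser','mat'): print(n,k,[(round(r['score'],2),np.round(r['at'],3).tolist()) for r in manip.tip_of(p,k)[:2]])
    if n=='wrist': save(p,'w9.png')
st()
E
```

```text
position: [0.4915, -0.3106, 0.127]
ft_force: [0.7, 0.1, -1.8]
t 45.87 pos [ 0.4915 -0.3106  0.127 ] ydeg 105.3 zz -1.0 F [ 0.7  0.1 -1.8] w 0.335 g 60.3 q [ 1.17  0.46 -0.86  1.67  0.37  1.19  2.06]
side stand_red []
side stand_yellow []
side stand_blue [(0.88, [0.627, -0.192, 0.007])]
side presser [(0.94, [0.49, -0.315, 0.066]), (0.6, [0.346, -0.371, -0.006])]
side mat [(0.58, [0.492, -0.316, -0.001])]
wrist stand_red [(0.8, [0.458, -0.099, 0.005])]
wrist stand_yellow [(0.69, [0.542, -0.15, 0.003])]
wrist stand_blue []
wrist presser [(0.93, [0.491, -0.316, 0.065])]
wrist mat [(0.9, [0.482, -0.464, 0.003]), (0.62, [0.494, -0.312, -0.004])]
top stand_red [(0.74, [0.458, -0.103, 0.01])]
top stand_yellow [(0.77, [0.543, -0.148, 0.002])]
top stand_blue [(0.58, [0.625, -0.188, 0.007]), (0.29, [0.49, -0.315, -0.0])]
top presser [(0.62, [0.487, -0.31, 0.066]), (0.42, [0.346, -0.37, 0.0])]
top mat [(0.93, [0.489, -0.318, -0.002]), (0.23, [0.622, -0.194, 0.005])]
t 46.77 pos [ 0.492  -0.3112  0.1275] ydeg 105.3 zz -1.0 F [ 0.1  0.5 -3.4] w 0.337 g 60.3 q [ 1.17  0.46 -0.86  1.67  0.37  1.19  2.06]
```

View pics/w9.png

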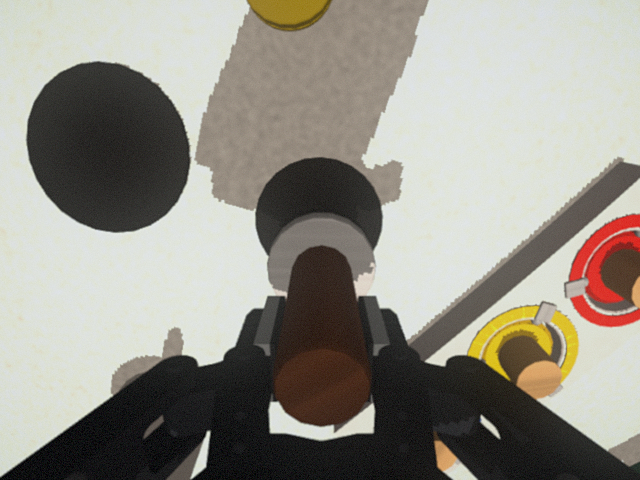

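All three stands read home. The presser is centred over the small mat, with the mat at (318,215) and the foot just below it. I'll lower it.

```bash
python3 -m jog '{"offset":[[0,0,-0.03],[0,0,-0.02],[0,0,-0.008],[0,0,0],[0,0,0]],"yaw":[0,0,0,0,0],"jaw":[1,1,1,1,1]}' 60| egrep 'pos|ft';for i in 1 2 3; do python3 -m jog '{"offset":[[0,0,-0.0015],[0,0,0],[0,0,0]],"yaw":[0,0,0],"jaw":[1,1,1]}' 60 | egrep 'pos|ft'; done
```

```text
position: [0.4923, -0.3111, 0.07]
ft_force: [-0.2, -0.8, -1.7]
position: [0.4924, -0.3114, 0.0689]
ft_force: [0.7, 1.5, -2.2]
position: [0.492, -0.3112, 0.0666]
ft_force: [0.5, 0.0, -2.7]
position: [0.4923, -0.3114, 0.0656]
ft_force: [-1.2, 0.9, 4.6]
```

```bash
python3 -m jog '{"offset":[[0,0,0],[0,0,0],[0,0,0],[0,0,0.02],[0,0,0.035],[0,0,0.035],[0,0,0.035],[0,0.03,0.01],[0,0.035,0],[0.001,0.035,0],[0.001,0.035,0],[0.001,0.035,0],[0.001,0.035,0],[0.001,0.035,0],[0.001,0.035,0],[0.001,0.035,0],[0.001,0.035,0],[0.001,0.035,0],[0,0.02,0],[0,0,0]],"yaw":[0,0,0,0,0,0,0,0,0,-6.5,-6.5,-6.5,-6.5,-6.5,-6.5,-6.5,-6.5,-6.5,0,0],"jaw":[0.3,0.3,0.3,0.3,0.3,0.3,0.3,0.62,0.62,0.62,0.62,0.62,0.62,0.62,0.62,0.62,0.62,0.62,0.62,0.62]}' 40
python3 - <<'E'
from h import *
st()
for n in('side','top','wrist'):
    p=shot(n)
    for k in('stand_red','stand_yellow','stand_blue','presser','cabinet_drawer0_handle'): print(n,k,[(round(r['score'],2),np.round(r['at'],3).tolist()) for r in manip.tip_of(p,k)[:2]])
st()
E
```

```text
clock: 49.6
position: [0.5002, 0.0912, 0.2004]
ee_rot: [0.36, 0.933, 0.001, 0.0]
ft_force: [-0.7, 0.8, -0.1]
grip_width: 0.379
grasp_force: 0.0
t 49.6 pos [0.5002 0.0912 0.2004] ydeg 47.8 zz -1.0 F [-0.7  0.8 -0.1] w 0.379 g 0.0 q [ 0.64  0.22 -1.01  1.77  0.19  1.26  0.42]
side stand_red [(0.89, [0.461, -0.098, 0.007]), (0.21, [0.491, -0.317, 0.0])]
side stand_yellow [(0.88, [0.541, -0.149, 0.005]), (0.68, [0.778, -0.127, 0.002])]
side stand_blue [(0.96, [0.624, -0.193, 0.008])]
side presser [(0.87, [0.495, -0.317, 0.001]), (0.57, [0.347, -0.371, -0.005])]
side cabinet_drawer0_handle [(0.72, [0.498, 0.107, 0.068])]
top stand_red [(0.76, [0.457, -0.106, 0.008])]
top stand_yellow [(0.83, [0.541, -0.148, 0.005])]
top stand_blue [(0.88, [0.624, -0.19, 0.008])]
top presser [(0.8, [0.346, -0.376, -0.002]), (0.66, [0.492, -0.308, 0.002])]
top cabinet_drawer0_handle [(0.55, [0.545, -0.145, 0.005])]
wrist stand_red [(0.81, [0.459, -0.101, 0.004])]
wrist stand_yellow []
wrist stand_blue [(0.67, [0.62, -0.191, 0.006])]
wrist presser [(0.8, [0.485, -0.316, 0.002])]
wrist cabinet_drawer0_handle [(0.71, [0.505, 0.104, 0.065])]
t 50.5 pos [0.501  0.0858 0.2   ] ydeg 47.4 zz -1.0 F [ 0.5 -1.9  0.4] w 0.384 g 0.0 q [ 0.65  0.22 -1.01  1.77  0.19  1.26  0.42]
```

```bash
python3 -m jog '{"offset":[[0.001,0.016,0],[0,0,-0.035],[0,0,-0.035],[0,0,-0.035],[0,0,-0.03],[0,0,-0.018],[0,0,0],[0,0,0],[0,0,0],[0,0,0],[0,0,0]],"yaw":[-0.8,0,0,0,0,0,0,0,0,0,0],"jaw":[0.62,0.62,0.62,0.62,0.62,0.62,0.62,1,1,1,1]}' 40; python3 -c "from h import *; st()"
```

```text
clock: 51.42
position: [0.5023, 0.1023, 0.0475]
ee_rot: [0.37, 0.929, 0.001, 0.0]
ft_force: [0.8, 2.6, 5.0]
grip_width: 0.11
grasp_force: 39.0
t 51.42 pos [0.5023 0.1023 0.0475] ydeg 46.6 zz -1.0 F [0.8 2.6 5. ] w 0.11 g 39.0 q [ 0.5   0.43 -0.91  1.91  0.41  0.99  0.21]
```

Gripped. I'll push it shut along (.686,.727).

```bash
python3 -m jog '{"offset":[[0.0069,0.0073,0],[0.0137,0.0146,0],[0.0137,0.0146,0],[0.0137,0.0146,0],[0.0137,0.0146,0],[0.0137,0.0146,0],[0.0137,0.0146,0],[0.0103,0.0109,0],[0.0034,0.0036,0],[0,0,0],[0,0,0]],"yaw":[0,0,0,0,0,0,0,0,0,0,0],"jaw":[1,1,1,1,1,1,1,1,1,1,1]}' 40|egrep 'pos|ft'; for i in 1 2 3; do python3 -m jog '{"offset":[[0.0014,0.0015,0],[0,0,0],[0,0,0]],"yaw":[0,0,0],"jaw":[1,1,1]}' 40 |egrep 'pos|ft'; done
```

```text
position: [0.6054, 0.2115, 0.0475]
ft_force: [1.1, 0.6, 7.4]
position: [0.6065, 0.2126, 0.0475]
ft_force: [-0.5, 1.0, 6.1]
position: [0.6078, 0.214, 0.0476]
ft_force: [-0.1, 0.9, 5.6]
position: [0.6092, 0.2154, 0.0476]
ft_force: [-0.2, 0.3, 6.4]
```

```bash
for i in 1 2 3 4 ; do python3 -m jog '{"offset":[[0.001,0.001,0],[0,0,0],[0,0,0]],"yaw":[0,0,0],"jaw":[1,1,1]}' 40 |egrep 'pos|ft'; done
```

```text
position: [0.6101, 0.2165, 0.0476]
ft_force: [-0.3, 0.1, 5.8]
position: [0.6111, 0.2174, 0.0475]
ft_force: [0.3, 0.2, 6.5]
position: [0.6121, 0.2185, 0.0476]
ft_force: [-0.6, 1.2, 6.2]
position: [0.6122, 0.2186, 0.0475]
ft_force: [-6.4, -3.1, 11.3]
```

```bash
python3 -m jog '{"offset":[[0.001,0.001,0],[0,0,0],[-0.0005,-0.0005,0]],"yaw":[0,0,0],"jaw":[1,1,1]}' 40 |egrep 'pos|ft'; python3 -m jog '{"offset":[[0,0,0],[0,0,0],[0,0,0],[0,0,0],[0,0,0.02],[0,0,0.035],[0,0,0.035],[0,0,0.035],[-0.02,-0.025,0.02],[-0.02,-0.025,0],[-0.02,-0.025,0],[0,0,0],[0,0,0]],"yaw":[0,0,0,0,0,0,0,0,0,0,0,0,0],"jaw":[0.7,0.66,0.62,0.62,0.62,0.62,0.62,0.62,0.62,0.62,0.62,0.62,0.62]}' 40
python3 - <<'E'
from h import *
st(); P=[]
for n in('side','wrist','top'):
    p=shot(n); P.append(p['frame'])
    for k in('stand_red','stand_yellow','stand_blue','presser','cabinet_drawer0_handle'): print(n,k,[(round(r['score'],2),np.round(r['at'],3).tolist()) for r in manip.tip_of(p,k)[:2]])
cv2.imwrite('pics/fin.png',cv2.resize(np.hstack(P[:2])[:,:,::-1],(800,300),interpolation=3))
E
```

```text
position: [0.6122, 0.2186, 0.0475]
ft_force: [-6.1, -3.8, 12.7]
clock: 55.42
position: [0.553, 0.1423, 0.1917]
ee_rot: [0.371, 0.928, -0.001, 0.0]
ft_force: [0.6, 0.8, 0.1]
grip_width: 0.376
grasp_force: 0.0
t 55.42 pos [0.553  0.1423 0.1917] ydeg 46.4 zz -1.0 F [0.6 0.8 0.1] w 0.376 g 0.0 q [ 0.43  0.39 -0.95  1.62  0.32  1.3   0.24]
side stand_red [(0.97, [0.459, -0.101, 0.006])]
side stand_yellow [(0.65, [0.541, -0.148, 0.002])]
side stand_blue []
side presser [(0.77, [0.492, -0.317, 0.001]), (0.59, [0.347, -0.373, -0.002])]
side cabinet_drawer0_handle [(0.73, [0.607, 0.219, 0.069])]
wrist stand_red [(0.92, [0.459, -0.1, 0.005])]
wrist stand_yellow [(0.74, [0.541, -0.15, 0.004])]
wrist stand_blue []
wrist presser []
wrist cabinet_drawer0_handle [(0.89, [0.612, 0.219, 0.063])]
top stand_red [(0.78, [0.46, -0.106, 0.009])]
top stand_yellow [(0.89, [0.541, -0.15, 0.007])]
top stand_blue [(0.86, [0.624, -0.188, 0.008])]
top presser [(0.77, [0.488, -0.31, 0.002]), (0.69, [0.347, -0.373, -0.002])]
top cabinet_drawer0_handle []
```

View pics/fin.png

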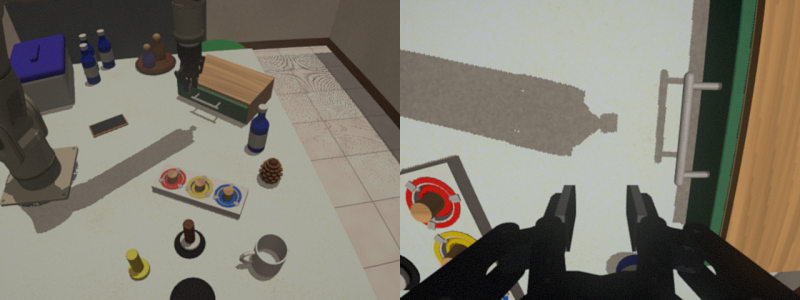

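The side view shows the stands seated, the presser upright on its mat and the drawer shut. The wrist view has the bar from (461,118) to (451,292). One numeric check on it before handing in.

```bash
python3 - <<'E'
from h import *
p=shot('wrist'); o=p['o']
a,b=atz(p,(461,120),.067),atz(p,(451,293),.067); c=(a+b)/2; print(c, np.linalg.norm(a-b))
d=np.array([.687,.727]); print('rel to closed stop along d:',(c[:2]-[.6122,.2186])@d)
f=p['frame'][200,440:560].astype(int); print(f[::4].tolist())
E
```

```text
[0.61045006 0.22351281 0.067     ] 0.12461818669498008
rel to closed stop along d: 0.0023694079948894673
[[185, 189, 174], [186, 185, 168], [133, 133, 122], [118, 110, 107], [153, 148, 140], [163, 154, 146], [124, 118, 112], [120, 111, 104], [117, 112, 101], [105, 101, 92], [43, 48, 38], [26, 38, 34], [31, 41, 30], [32, 40, 31], [22, 34, 21], [36, 33, 28], [40, 48, 41], [32, 43, 29], [32, 42, 32], [28, 39, 27], [29, 38, 30], [40, 61, 42], [56, 103, 72], [57, 103, 72], [61, 105, 76], [59, 100, 73], [61, 61, 44], [64, 47, 29], [65, 51, 34], [65, 49, 33]]
```

```bash
python3 -c "
from workcell import manip
print(manip.hand_in())"
```

```text
the job is handed in; nothing more can be done
None
```

The job is handed in (no verdict came back): all three stands are pressed home in the recesses of their own colours, the presser stands upright on the smaller mat, and the drawer is shut to its stop, at about 55 s on the robot's clock.

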